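Fill up the valve case, put its cover on and latch it

ROBOT

A 6-joint arm with a two-finger parallel gripper is mounted at the origin on the work surface. World frame = base frame: x ahead of the robot, y to its left, z up, the work surface at z = 0. Lengths are in mm, angles in rad, forces in N, time in s.
With the tool pointing down it reaches from about 275 to 975 mm from the base axis. Payload 8.4 kg.
Tool frame: the origin (TCP) lies at the very end of the fingers, on their centre line; the grasp point (between the pads) lies 19 mm behind it (manip.hold_point_z is the distance from the TCP to the grasp point, in mm); z points along the fingers, y is the line along which they close (so a half turn about z gives the same grasp; the last joint's range is limited). The gripper opens to 92 mm and grips with 3 to 60 N. Pads are 20 mm wide; open, the fingers measure 128 mm over their backs; the gripper's body (75 mm by 189 mm) begins 69 mm behind the grasp point.
Start: joints at [-1.193, 0.353, 1.633, -0, 1.155, -0.002], TCP at [231.708, -580.465, 214.583] pointing down, gripper open.
Joint ranges: [-2.63, 2.63], [-0.92, 2.1], [0.06, 2.66], [-1.3, 4.44], [0, 2.69], [-3.02, 3.02]. Speed limits (rad/s): [2.22, 2.22, 2.79, 3.14, 3.14, 3.14].

INTERFACE

Orientations are given as a unit quaternion [x, y, z, w].
In Python, from plant import manip gives the robot as it stands. The module is installed in compiled form; this text tells all that it offers.
- The arm moves only by the tool drive_tool, never from a script. Its argument "steps" is a list of rows, each an object with "jaw": the finger opening in mm, from 0 to 91.9; "slide": the shift along the tool's x, y, z in units of 40 mm (1.0 is 40 mm), a list of three; "twist": the turn, a rotation vector about the tool's x, y, z in units of 5 degrees (1.0 is 5 degrees), a list of three. A call has 1 to 12 rows; each row shifts and turns the commanded pose from where the row before left it, along the tool's axes as they then stand; what a row does not reach is not made up. A row lasts 1/10 s, in which the tool goes at most 50 mm and 8.59 degrees, less where a joint would pass 70% of its speed; a pose out of reach is approached as far as the arm can. A call is refused whole if a number of a shift passes 1 or a number of a turn 1, either way. A call with a gripper value outside its range is refused whole. The fingers move at their own pace and stop on an object; "newtons" is the grip in N (left out, the last holds). Time passes only in rows, so rows that do not move let the fingers close. It gives the time, the measured TCP pose, the force, the opening and the grip force at its end, in the units of the state.
- manip.get_state(): the state, without advancing time (a new reading comes with each control period).
- manip.read_camera(name): name is "side" or "top"; returns a dict with "img" (384x512x3 uint8, red, green, blue), "z_map" (384x512 float32, mm along the optical axis (not along the pixel's ray), 0 where there is no reading), "camera_matrix" (3x3 intrinsics, pixels), "dist_coeffs" ([k1, k2, p1, p2, k3] as OpenCV has them; the pictures are not rectified), "position" and "orientation" of the camera in the world. Camera axes: x right, y down, z forward; pixel columns grow to the right and rows downward; lengths in mm; the calibration is good to about 2 mm. A picture is of the moment at which its call begins.
- manip.sign_off(): hands the job in; it is judged then, once.
The state is a dict: "clock": time; "joints": joint angles; "dq": joint speeds; "joint_efforts": joint torques, N m; "tool_pos": TCP position; "orientation": TCP orientation; "force": force on the tool from outside, world axes, zero at the start; "moment": the same for the moment, N m; "finger_gap": finger opening in mm; "grasp_force": force on a finger pad.
Only numpy, scipy, OpenCV 4.12 (cv2) and the standard library are available. Lean on these libraries where they do the work, as an engineer would, in place of code of your own. Each camera call takes 0.05 s, during which the arm holds its last target. There are 200 camera calls.

TASK

Lift the grey cover off the blue case by its knob and set it down upright on a free bit of bench; then put one spare valve block from the dark mat, upright and fully down, into every empty pocket, leaving the blocks already packed in their pockets and the surplus spares on the bench. When all six pockets are full, put the cover back fully down over the case and swing the red latch bar over it until it rests in its catch, without disturbing the hammer or the screwdriver.

Things in the scene. Friction and masses are not known exactly. Their poses are not given: they have to be found in the camera images.
- case: blue fixed case, foot 176 (x) x 225 (y) mm, with 2 (x) by 3 (y) yellow-floored pockets. Origin: centre of underside; x to its far, hinge side, z up. Pockets 70 (x) x 53 (y), floors 6 up, partitions 26 high, 4 and 17 thick; outer walls 152 x 201, tops 30 up; round them a ledge 18 up carries the lid. Steel hinge bracket (x 96 to 112) and forked catch (x -96 to -110, 98 high) at y 38 to 82
- lid: grey loose cover 172 (x) x 221 (y) x 62 mm high, open below, walls 4 thick (inside 164 x 213 x 57), about 0.35 kg. Origin: centre of its lower edge plane, z up. Black oblong knob on mid-top, 50 (x) x 22 (y), from 62 to 92 above the origin. Seated on the case its origin is 18 mm above the case's, axes alike, 6 mm play all round, top 80 above the bench
- latch (a joint): angle of the red latch bar, rad: 0 = closed, level across the lid in its catch (a stop); 1.57 = upright; up to 1.9 = leaning back from the case (a stop). Stiff hinge (0.25 N m): it stays where it is left, so it must be swung all the way; 2 to 4 N square on its outer half moves it
- latch_hinge (a point): hinge axis of the latch bar, which runs along the case's y: at 104, 60, 88 mm in the case's frame. The bar is 22 mm wide and 6 mm thick, centred on the line from here to latch_tip
- latch_tip (a point): outer end of the red latch bar, 214 mm from latch_hinge; when the bar is closed it points to the case's -x and lies 88 mm above the bench (5 mm over the lid)
- pocket0 (a point): centre of a pocket's floor, at -37, -70, 6 mm in the case's frame; axes as the case
- pocket1 (a point): centre of a pocket's floor, at -37, 0, 6 mm in the case's frame; axes as the case
- pocket2 (a point): centre of a pocket's floor, at -37, 70, 6 mm in the case's frame; axes as the case
- pocket3 (a point): centre of a pocket's floor, at 37, -70, 6 mm in the case's frame; axes as the case
- pocket4 (a point): centre of a pocket's floor, at 37, 0, 6 mm in the case's frame; axes as the case
- pocket5 (a point): centre of a pocket's floor, at 37, 70, 6 mm in the case's frame; axes as the case
- packed0: valve block that may already stand in pocket0 (None if that pocket starts empty): 60 x 46 mm aluminium block 36 high with a black cap 40 x 22 mm centred on it, up to 64; upright, about 0.22 kg. Origin: centre of underside; x along the 60 (and cap 40) side, y along the 46 (cap 22: grip here), z up; same after a half turn
- packed1: valve block that may already stand in pocket1 (None if that pocket starts empty): same make and axes as packed0
- packed2: valve block that may already stand in pocket2 (None if that pocket starts empty): same make and axes as packed0
- packed3: valve block that may already stand in pocket3 (None if that pocket starts empty): same make and axes as packed0
- packed4: valve block that may already stand in pocket4 (None if that pocket starts empty): same make and axes as packed0
- packed5: valve block that may already stand in pocket5 (None if that pocket starts empty): same make and axes as packed0
- spare0: spare valve block standing on the bench on the dark mat (a 1 mm skin, which the blocks sink to the bench through): same make and axes as packed0
- spare1: spare valve block standing on the bench on the dark mat (a 1 mm skin, which the blocks sink to the bench through): same make and axes as packed0
- spare2: spare valve block standing on the bench on the dark mat (a 1 mm skin, which the blocks sink to the bench through): same make and axes as packed0
- spare3: spare valve block standing on the bench on the dark mat (a 1 mm skin, which the blocks sink to the bench through): same make and axes as packed0
- mallet: hammer lying behind the case on the right, to be left alone
- driver: screwdriver lying on the left, to be left alone
Mind the look-alikes: they are no part of the job. Leave any yellow look-alike of the spare2 alone. Leave any orange or turquoise look-alike of the spare0 alone.

How it is judged:
By the outcome, as a careful person would: the job done as asked, in the order asked, and still so for the second after the job is handed in, with the robot touching nothing.
Of packed0, packed1, packed2, packed3, packed4, packed5 only 2 to 4 are there at a start; the rules pass over those that are not, and their reading is None.
At some moment in a run one of spare0, spare1, spare2, spare3 may be knocked a few centimetres aside while the robot is not near it.
It also fails if it takes over 208 s, if anything falls off the work surface, if the arm or the gripper's body presses on something with over 40 N, if the wrist force passes 120 N, or if a joint passes its speed limit or range.

## Working session

There is one attempt and no reset: what is moved stays moved. The work goes in short steps, Python scripts to look and compute and a tool call to move; the robot and the scene stay as the last step left them, time stands still between calls to the robot, and variables do not carry over. Pictures are saved under pics/ and viewed, at most 14 in all, crops included, and the job is handed in when it is done.

Besides the shell and the picture viewer there is one more tool, called after "Request:" as name([rows], argument=value, ...), one row to a line, values as JSON. drive_tool: Moves the arm, as the interface text tells. Its arguments: {"type":"object","properties":{"steps":{"type":"array","items":{"type":"object","properties":{"jaw":{"type":"number"},"slide":{"type":"array","items":{"type":"number"}},"twist":{"type":"array","items":{"type":"number"}}}}},"newtons":{"type":"number"}},"required":["steps"]}

```bash
mkdir -p pics; cat > h.py <<'E'
import numpy as np, cv2
from scipy.spatial.transform import Rotation as R
from plant import manip
def cam(n):
    c=manip.read_camera(n); return c
def save(c,name): cv2.imwrite('pics/'+name,c['img'][:,:,::-1])
def cloud(c):
    h,w=c['z_map'].shape
    u,v=np.meshgrid(np.arange(w,dtype=float),np.arange(h,dtype=float))
    p=cv2.undistortPoints(np.stack([u.ravel(),v.ravel()],1)[:,None],np.array(c['camera_matrix']),np.array(c['dist_coeffs']))[:,0]
    z=c['z_map'].ravel()
    P=np.c_[p*z[:,None],z]
    o=np.array(c['orientation'])
    M=R.from_quat(o).as_matrix() if o.shape==(4,) else o
    W=P@M.T+np.array(c['position'])
    W[z==0]=np.nan
    return W.reshape(h,w,3)
def st():
    s=manip.get_state()
    return s
E
python3 - <<'E'
from h import *
for n in('top','side'):
    c=cam(n);save(c,n+'0.png');print(n,c['position'],c['orientation'],c['camera_matrix'])
    np.save(n+'0.npy',cloud(c))
s=st();print(s)
E
```

```text
top [ 294.94248658   54.53245851 1182.06610058] [-0.70033715  0.70806208 -0.06259991  0.06524732] [[362.64936896   0.         259.6022938 ]
 [  0.         362.64936896 194.28048733]
 [  0.           0.           1.        ]]
side [  -4.22435508 -979.63216941 1060.77016401] [ 0.88192176 -0.21538267  0.09167556 -0.40916978] [[415.78069887   0.         249.25233291]
 [  0.         415.78069887 193.96598802]
 [  0.           0.           1.        ]]
{'clock': 0.1, 'joints': array([-1.19339819e+00,  3.53536342e-01,  1.63404497e+00, -4.89596292e-05,
        1.15519591e+00, -2.40741862e-03]), 'dq': array([ 0.0009946 , -0.00104564, -0.00011441, -0.00100168,  0.00082023,
        0.00082852]), 'joint_efforts': array([ 8.72367991e-06, -5.94904840e+01, -3.34928477e+01,  6.98533980e-02,
        1.83230604e-02, -3.41257100e-05]), 'tool_pos': array([ 231.53311672, -580.06436794,  213.97166905]), 'orientation': array([ 9.82020551e-01,  1.88773108e-01, -1.32398874e-04, -5.77731298e-04]), 'force': array([-0.0927889 , -0.09419089, -0.23787962]), 'moment': array([ 0.02389808,  0.00623473, -0.02462431]), 'grasp_force': 0.0, 'finger_gap': 91.8525020627345}
```

View pics/top0.png

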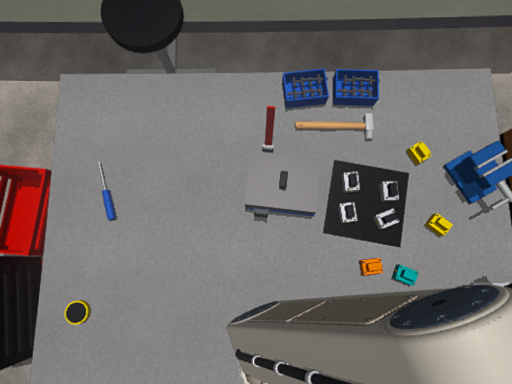

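View pics/side0.png

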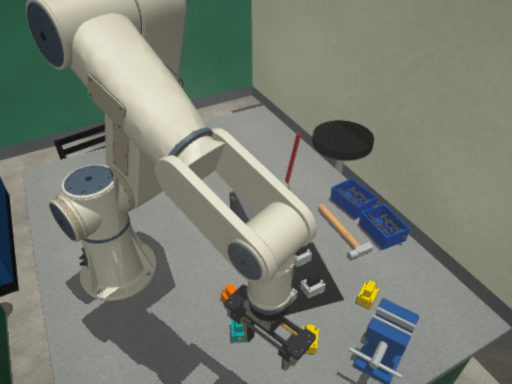

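The top view shows the lid at about (283,188) with its knob at (283,180), and the upright red bar at (269,128). The spares are at (351,181), (391,190), (348,212) and (386,218). The left bench around (180,190) is free.

```bash
cat >> h.py <<'E'
def rect(W,m):
    p=W[m][:,:2]; r=cv2.minAreaRect(p.astype(np.float32)); return r
def blobs(W,win,zlo,zhi,minn=15):
    """components of pixels with z in range in window (u0,v0,u1,v1)"""
    m=(W[...,2]>zlo)&(W[...,2]<zhi); k=np.zeros_like(m);u0,v0,u1,v1=win;k[v0:v1,u0:u1]=1
    n,l,s,c=cv2.connectedComponentsWithStats((m&k).astype(np.uint8))
    out=[]
    for i in range(1,n):
        if s[i,4]>=minn:
            mm=l==i; r=rect(W,mm); out.append((c[i].round(0),int(s[i,4]),np.median(W[mm][:,2]).round(1),np.round(r[0],1),np.round(r[1],1),round(r[2],1),W[mm][:,:2].mean(0).round(1)))
    return out
E
python3 - <<'E'
from h import *
W=np.load('top0.npy')
print('bench',W[230,180],W[100,200])
for nm,win,a,b in [('lid',(235,150,325,225),70,90),('knob',(260,160,310,205),98,125),('caps',(328,155,410,245),54,80),('body',(328,155,410,245),25,45),('latch',(255,95,285,160),60,400),('lowtop',(235,80,290,230),10,400),('mallet',(285,115,385,142),8,100),('driver',(90,155,120,225),5,60)]:
    print(nm); [print('  ',*x) for x in blobs(W,win,a,b)]
for v in range(104,156,6): print(v,W[v,264:276:3].round(0).tolist())
E
```

```text
bench [396.40451212 318.49553331  -2.38796859] [845.38812668 260.82249646   2.14513848]
lid
   [283. 182.] 3743 81.1 [538.7 -14.6] [221.3 173.8] 82.6 [536.3 -14.3]
   [260. 212.] 54 85.3 [442.9  57.8] [33.7 14.2] 83.9 [441.8  56.5]
knob
   [283. 179.] 125 110.9 [538. -14.] [22.  49.4] 83.5 [536.6 -13.7]
caps
   [353. 179.] 94 64.3 [ 545.  -237.1] [40.2 22.4] 2.2 [ 544.3 -235.9]
   [393. 189.] 102 64.4 [ 512.1 -360.8] [37.9 23.6] 1.4 [ 511.6 -359.7]
   [350. 211.] 101 65.1 [ 444.3 -221.3] [39.1 22.3] 5.7 [ 443.8 -220.4]
   [390. 217.] 98 64.6 [ 422.9 -345.4] [21.3 40.1] 20.8 [ 422.5 -344.1]
body
   [349. 182.] 165 36.2 [ 544.7 -236.6] [60.4 46.1] 2.5 [ 540.6 -231.9]
   [388. 192.] 168 36.8 [ 512.9 -360.8] [60.  46.4] 1.2 [ 508.2 -353.7]
   [346. 213.] 176 36.9 [ 444.9 -221. ] [60.3 46.3] 6.5 [ 442.4 -216.6]
   [385. 219.] 188 37.0 [ 422.5 -343.6] [45.4 63.8] 20.8 [ 420.7 -338.3]
latch
   [269. 139.] 596 108.6 [648.3  24.4] [91.6 81.9] 88.5 [647.3  29. ]
lowtop
   [286.  94.] 110 41.0 [860.4 -35.9] [100.4  16.3] 5.6 [843.4 -33.1]
   [268. 176.] 2957 81.5 [561.3  34.9] [256.5 142.5] 0.1
[... 281 characters left out ...]
-1.0], [683.0, 35.0, 287.0], [681.0, 28.0, 290.0], [682.0, 20.0, 288.0]]
116 [[785.0, 40.0, -0.0], [678.0, 35.0, 259.0], [676.0, 27.0, 262.0], [675.0, 19.0, 264.0]]
122 [[761.0, 40.0, 5.0], [672.0, 35.0, 230.0], [671.0, 26.0, 234.0], [670.0, 18.0, 234.0]]
128 [[741.0, 40.0, 3.0], [666.0, 34.0, 200.0], [665.0, 26.0, 202.0], [742.0, 9.0, -1.0]]
134 [[720.0, 41.0, 1.0], [661.0, 34.0, 166.0], [661.0, 25.0, 166.0], [718.0, 10.0, 5.0]]
140 [[698.0, 41.0, 4.0], [654.0, 33.0, 133.0], [653.0, 24.0, 133.0], [697.0, 10.0, 5.0]]
146 [[646.0, 42.0, 98.0], [646.0, 33.0, 98.0], [646.0, 24.0, 98.0], [649.0, 14.0, 89.0]]
152 [[631.0, 42.0, 82.0], [640.0, 32.0, 55.0], [640.0, 23.0, 55.0], [657.0, 11.0, -2.0]]
```

Request:
drive_tool([
  {"twist":[0,0,0.96]},
  {"twist":[0,0,0.96]},
  {"twist":[0,0,0.96]},
  {"twist":[0,0,0.96]},
  {"twist":[0,0,0.96]},
  {"twist":[0,0,0.96]},
  {"slide":[0.37,-0.936,0],"jaw":50},
  {"slide":[0.37,-0.936,0]},
  {"slide":[0.37,-0.936,0]},
  {"slide":[0.37,-0.936,0]},
  {"slide":[0.37,-0.936,0]},
  {"slide":[0.37,-0.936,0]},
], newtons=30)

```text
$.steps[0]: bad value
```

Request:
drive_tool([
  {"slide":[0.37,-0.936,0]},
  {"slide":[0.37,-0.936,0]},
  {"slide":[0.37,-0.936,0]},
  {"slide":[0.37,-0.936,0]},
  {"slide":[0.37,-0.936,0]},
  {"slide":[0.37,-0.936,0]},
  {"slide":[0.37,-0.936,0]},
  {"slide":[0.37,-0.936,0]},
  {"slide":[0.37,-0.936,0]},
  {"slide":[0.37,-0.936,0]},
  {},
  {},
])

```text
$.steps[0]: bad value
```

Request:
drive_tool([
  {"slide":[0,0,0],"twist":[0,0,0.96],"jaw":50},
  {"slide":[0,0,0],"twist":[0,0,0.96],"jaw":50},
  {"slide":[0,0,0],"twist":[0,0,0.96],"jaw":50},
  {"slide":[0,0,0],"twist":[0,0,0.96],"jaw":50},
  {"slide":[0,0,0],"twist":[0,0,0.96],"jaw":50},
  {"slide":[0,0,0],"twist":[0,0,0.96],"jaw":50},
], newtons=30)

```text
clock: 0.7
tool_pos: [231.6, -580.2, 214.2]
orientation: [0.998, -0.063, -0.0, -0.0]
force: [0.5, 0.4, 0.1]
finger_gap: 49.9
grasp_force: 0.0
```

Request:
drive_tool([
  {"slide":[0.37,-0.936,0],"twist":[0,0,0],"jaw":50},
  {"slide":[0.37,-0.936,0],"twist":[0,0,0],"jaw":50},
  {"slide":[0.37,-0.936,0],"twist":[0,0,0],"jaw":50},
  {"slide":[0.37,-0.936,0],"twist":[0,0,0],"jaw":50},
  {"slide":[0.37,-0.936,0],"twist":[0,0,0],"jaw":50},
  {"slide":[0.37,-0.936,0],"twist":[0,0,0],"jaw":50},
  {"slide":[0.37,-0.936,0],"twist":[0,0,0],"jaw":50},
  {"slide":[0.37,-0.936,0],"twist":[0,0,0],"jaw":50},
  {"slide":[0.37,-0.936,0],"twist":[0,0,0],"jaw":50},
  {"slide":[0.37,-0.936,0],"twist":[0,0,0],"jaw":50},
  {"slide":[0.37,-0.936,0],"twist":[0,0,0],"jaw":50},
  {"slide":[0.37,-0.936,0],"twist":[0,0,0],"jaw":50},
])

```text
clock: 1.9
tool_pos: [463.4, -154.7, 214.5]
orientation: [0.998, -0.061, -0.0, -0.0]
force: [1.1, -1.3, -0.3]
finger_gap: 50.1
grasp_force: 0.0
```

Request:
drive_tool([
  {"slide":[0.37,-0.936,0],"twist":[0,0,0],"jaw":50},
  {"slide":[0.37,-0.936,0],"twist":[0,0,0],"jaw":50},
  {"slide":[0.37,-0.936,0],"twist":[0,0,0],"jaw":50},
  {"slide":[0.37,-0.936,0],"twist":[0,0,0],"jaw":50},
  {"slide":[0,0,0],"twist":[0,0,0],"jaw":50},
  {"slide":[0,0,0],"twist":[0,0,0],"jaw":50},
])

```text
clock: 2.5
tool_pos: [539.8, -14.4, 214.1]
orientation: [0.998, -0.06, -0.001, 0.0]
force: [-0.8, -0.0, -0.0]
finger_gap: 50.0
grasp_force: 0.0
```

```bash
cat >> h.py <<'E'
def plan(x,y,z,yaw):
    """tool-frame slide total (units, after turning) and twist total (units) to reach a tool-down pose; yaw deg of tool x"""
    s=st(); p=s['tool_pos']; M=R.from_quat(s['orientation'])
    T=R.from_euler('z',yaw,degrees=True)*R.from_euler('x',180,degrees=True)
    tw=np.degrees((M.inv()*T).as_rotvec())/5
    sl=T.inv().apply(np.array([x,y,z])-p)/40
    y0=np.degrees(np.arctan2(*M.as_matrix()[:2,0][::-1]))
    print('clk %.1f pos'%s['clock'],p.round(1),'yaw %.1f'%y0,'F',s['force'].round(1),'gap %.1f'%s['finger_gap'],'j',s['joints'].round(2),'| twist',tw.round(2),'slide',sl.round(3),'rows',int(np.ceil(abs(sl).max())))
E
python3 -c "
from h import *
plan(538.3,-14.3,84,-7.1)"
```

```text
clk 2.5 pos [539.8 -14.4 214.1] yaw -6.9 F [-0.8 -0.  -0. ] gap 50.0 j [-0.03  0.22  1.81 -0.    1.11  1.66] | twist [0.   0.01 0.04] slide [-3.900e-02  2.000e-03  3.253e+00] rows 4
```

Request:
drive_tool([
  {"slide":[-0.04,0,0.8],"twist":[0,0,0],"jaw":50},
  {"slide":[0,0,0.8],"twist":[0,0,0],"jaw":50},
  {"slide":[0,0,0.7],"twist":[0,0,0],"jaw":50},
  {"slide":[0,0,0.5],"twist":[0,0,0],"jaw":50},
  {"slide":[0,0,0.4],"twist":[0,0,0],"jaw":50},
  {"slide":[0,0,0],"twist":[0,0,0],"jaw":10},
  {"slide":[0,0,0],"twist":[0,0,0],"jaw":10},
  {"slide":[0,0,0],"twist":[0,0,0],"jaw":10},
  {"slide":[0,0,0],"twist":[0,0,0],"jaw":10},
  {"slide":[0,0,0],"twist":[0,0,0],"jaw":10},
], newtons=40)

```text
clock: 3.5
tool_pos: [539.1, -15.2, 87.7]
orientation: [0.998, -0.061, 0.001, 0.0]
force: [-0.9, -4.3, 7.0]
finger_gap: 21.5
grasp_force: 40.0
```

```bash
python3 -c "
from h import *
plan(450,270,67,-7.1);plan(538.3,-14.3,205,-7.1)"
```

```text
clk 3.5 pos [539.1 -15.2  87.7] yaw -7.0 F [-0.9 -4.3  7. ] gap 21.5 j [-0.03  0.38  1.92 -0.    0.84  1.66] | twist [ 0.   -0.02  0.01] slide [-3.093 -6.8    0.516] rows 7
clk 3.5 pos [539.1 -15.2  87.7] yaw -7.0 F [-0.9 -4.3  7. ] gap 21.5 j [-0.03  0.38  1.92 -0.    0.84  1.66] | twist [ 0.   -0.02  0.01] slide [-0.024 -0.02  -2.934] rows 3
```

Request:
drive_tool([
  {"slide":[0,0,-0.3],"twist":[0,0,0],"jaw":10},
  {"slide":[0,0,-0.6],"twist":[0,0,0],"jaw":10},
  {"slide":[0,0,-0.7],"twist":[0,0,0],"jaw":10},
  {"slide":[0,0,-0.7],"twist":[0,0,0],"jaw":10},
  {"slide":[0,0,-0.7],"twist":[0,0,0],"jaw":10},
  {"slide":[0,0,-0.1],"twist":[0,0,0],"jaw":10},
  {"slide":[-0.3,-0.4,0],"twist":[0,0,0],"jaw":10},
  {"slide":[-0.3,-0.6,0],"twist":[0,0,0],"jaw":10},
  {"slide":[-0.4,-0.8,0],"twist":[0,0,0],"jaw":10},
  {"slide":[-0.4,-0.8,0],"twist":[0,0,0],"jaw":10},
  {"slide":[-0.4,-0.8,0],"twist":[0,0,0],"jaw":10},
  {"slide":[-0.4,-0.8,0],"twist":[0,0,0],"jaw":10},
])

```text
clock: 4.7
tool_pos: [470.3, 163.8, 209.5]
orientation: [0.998, -0.061, -0.001, 0.0]
force: [0.4, 0.6, -4.0]
finger_gap: 21.7
grasp_force: 40.0
```

Request:
drive_tool([
  {"slide":[-0.4,-0.8,0],"twist":[0,0,0],"jaw":10},
  {"slide":[-0.3,-0.8,0],"twist":[0,0,0],"jaw":10},
  {"slide":[-0.2,-0.6,0],"twist":[0,0,0],"jaw":10},
  {"slide":[0,-0.4,0],"twist":[0,0,0],"jaw":10},
  {"slide":[0,0,0],"twist":[0,0,0],"jaw":10},
  {"slide":[0,0,0],"twist":[0,0,0],"jaw":10},
])

```text
clock: 5.3
tool_pos: [448.7, 269.8, 209.9]
orientation: [0.998, -0.061, -0.0, 0.001]
force: [0.2, -0.6, -4.9]
finger_gap: 21.5
grasp_force: 40.0
```

```bash
python3 - <<'E'
from h import *
plan(450,270,70,-7.1)
for n in('top','side'):
    c=cam(n);save(c,n+'1.png');np.save(n+'1.npy',cloud(c))
E
```

```text
clk 5.3 pos [448.7 269.8 209.9] yaw -7.0 F [ 0.2 -0.6 -4.9] gap 21.5 j [ 0.54  0.2   1.85 -0.    1.09  2.23] | twist [0.01 0.01 0.02] slide [ 0.032 -0.009  3.498] rows 4
```

View pics/top1.png

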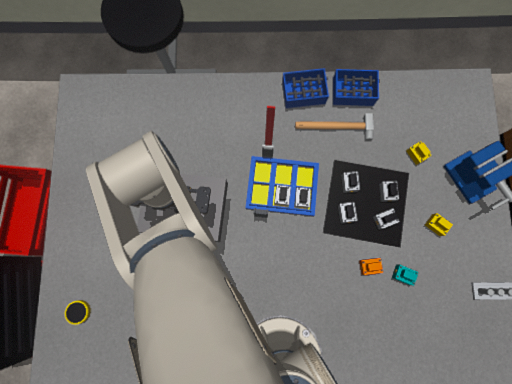

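The case is open. The near pockets at (282,195) and (303,197), which are pocket1 and pocket0, are full. Pockets 2, 3, 4 and 5 are empty, so all four spares are needed.

Request:
drive_tool([
  {"slide":[0,0,0.8],"twist":[0,0,0],"jaw":10},
  {"slide":[0,0,0.8],"twist":[0,0,0],"jaw":10},
  {"slide":[0,0,0.8],"twist":[0,0,0],"jaw":10},
  {"slide":[0,0,0.6],"twist":[0,0,0],"jaw":10},
  {"slide":[0,0,0.3],"twist":[0,0,0],"jaw":10},
  {"slide":[0,0,0.1],"twist":[0,0,0],"jaw":10},
  {"slide":[0,0,0.05],"twist":[0,0,0],"jaw":10},
  {"slide":[0,0,0],"twist":[0,0,0],"jaw":10},
  {"slide":[0,0,0],"twist":[0,0,0],"jaw":10},
])

```text
clock: 6.3
tool_pos: [449.5, 270.7, 73.6]
orientation: [0.998, -0.061, 0.001, -0.001]
force: [-0.2, 1.1, -4.7]
finger_gap: 21.4
grasp_force: 40.0
```

```bash
python3 - <<'E'
from h import *
plan(450,270,69.7,-7.1)
W=np.load('top1.npy')
for nm,win,a,b in [('frame',(235,150,325,225),14,35),('floors',(235,150,325,225),1,11),('capsin',(265,180,325,225),60,80),('catch',(245,205,275,225),88,105),('caps',(328,155,410,245),54,80)]:
    print(nm); [print('  ',*x) for x in blobs(W,win,a,b)]
for v in range(158,216,8): print(v,W[v,246:322:4,2].round(0).tolist())
E
```

```text
clk 6.3 pos [449.5 270.7  73.6] yaw -7.0 F [-0.2  1.1 -4.7] gap 21.4 j [ 0.54  0.38  1.96 -0.    0.79  2.23] | twist [-0.01 -0.02  0.01] slide [0.014 0.017 0.098] rows 1
frame
   [267. 155.] 23 24.9 [639.8  31.9] [33.3  3.2] 83.3 [640.1  32.7]
   [283. 186.] 1689 23.7 [538.1 -16.2] [225.6 178. ] 82.9 [534.1 -17.1]
floors
   [241. 181.] 507 2.7 [542.1 125.5] [ 62.6 255. ] 80.0 [556.1 118.3]
   [258. 153.] 28 2.5 [651.2  60.1] [26.3 20.1] 7.6 [652.3  60.4]
   [286. 155.] 141 2.6 [644.8 -32.5] [87.9 34.6] 88.3 [645.7 -33.6]
   [312. 155.] 158 2.6 [ 639.9 -120.2] [42.  81.9] 0.2 [ 641.7 -120.3]
   [262. 172.] 291 7.3 [585.1  48.7] [52.9 66.6] 83.4 [586.1  48.5]
   [283. 174.] 282 7.7 [577.5 -21.2] [52.6 66.5] 83.4 [576.9 -21.1]
   [319. 198.] 299 2.4 [ 510.  -124.4] [ 61.8 199.4] 87.2 [ 495.2 -138.9]
   [304. 177.] 281 7.2 [568.9 -91.3] [51.6 66.7] 83.4 [568.4 -91.1]
   [260. 194.] 292 7.8 [511.6  57.6] [53.1 67.2] 83.2 [511.1  57.4]
   [275. 197.] 45 8.2 [500.8  10.2] [70.2 26.5] 15.3 [500.4   8.5]
   [304. 208.] 15 7.6 [461.1 -85.3] [ 6.6 36.4] 4.7 [462.3 -88.2]
   [248. 218.] 116 2.9 
[... 752 characters left out ...]
23.0, 26.0, 34.0, 20.0]
174 [2.0, 18.0, 4.0, 6.0, 9.0, 7.0, 28.0, 30.0, 7.0, 7.0, 7.0, 8.0, 22.0, 10.0, 7.0, 5.0, 6.0, 28.0, 2.0]
182 [-2.0, 21.0, 25.0, 29.0, 27.0, 5.0, 28.0, 26.0, 13.0, 9.0, 12.0, 4.0, 29.0, 5.0, 13.0, 6.0, 10.0, 24.0, 3.0]
190 [4.0, 18.0, 11.0, 4.0, 7.0, 10.0, 22.0, 8.0, 44.0, 73.0, 71.0, 38.0, 27.0, 44.0, 71.0, 76.0, 46.0, 19.0, -1.0]
198 [22.0, 32.0, 7.0, 12.0, 8.0, 8.0, 28.0, 7.0, 44.0, 71.0, 43.0, 30.0, 27.0, 44.0, 76.0, 75.0, 7.0, 14.0, 4.0]
206 [16.0, 19.0, 20.0, 15.0, 15.0, 24.0, 33.0, 31.0, 36.0, 12.0, 9.0, 28.0, 14.0, 34.0, 40.0, 45.0, 22.0, 21.0, -1.0]
214 [2.0, -1.0, 59.0, 69.0, 80.0, 93.0, 0.0, -0.0, 3.0, 4.0, 0.0, -1.0, 4.0, 11.0, 18.0, 19.0, 20.0, 18.0, 3.0]
```

Request:
drive_tool([
  {"slide":[0,0,0.05],"twist":[0,0,0],"jaw":10},
  {"slide":[0,0,0.03],"twist":[0,0,0],"jaw":10},
  {"slide":[0,0,0.02],"twist":[0,0,0],"jaw":10},
  {"slide":[0,0,0],"twist":[0,0,0],"jaw":10},
])

```text
clock: 6.7
tool_pos: [449.0, 270.6, 69.7]
orientation: [0.998, -0.061, 0.0, -0.0]
force: [-2.8, -2.6, 9.1]
finger_gap: 21.8
grasp_force: 40.0
```

Request:
drive_tool([
  {"slide":[0,0,0],"twist":[0,0,0],"jaw":45},
  {"slide":[0,0,0],"twist":[0,0,0],"jaw":45},
  {"slide":[0,0,0],"twist":[0,0,0],"jaw":45},
  {"slide":[0,0,-0.3],"twist":[0,0,0],"jaw":45},
  {"slide":[0,0,-0.7],"twist":[0,0,-0.9],"jaw":45},
  {"slide":[0,0,-0.9],"twist":[0,0,-0.9],"jaw":45},
  {"slide":[0,0,-0.3],"twist":[0,0,0],"jaw":45},
  {"slide":[0,0,0],"twist":[0,0,0],"jaw":45},
])

```text
clock: 7.5
tool_pos: [450.1, 271.1, 158.8]
orientation: [1.0, 0.016, 0.002, -0.001]
force: [-0.4, -0.7, 0.9]
finger_gap: 45.3
grasp_force: 0.0
```

```bash
python3 - <<'E'
from h import *
plan(544.6,-236.8,150,2.2)
c=cam('top');W=cloud(c)
for nm,win,a,b in [('caps',(328,155,410,245),54,80)]:
    print(nm); [print('  ',*x) for x in blobs(W,win,a,b)]
E
```

```text
clk 7.5 pos [450.1 271.1 158.8] yaw 1.9 F [-0.4 -0.7  0.9] gap 45.3 j [ 0.54  0.26  1.9  -0.    0.97  2.08] | twist [-0.02 -0.04 -0.07] slide [ 1.874 12.779  0.221] rows 13
caps
   [353. 179.] 95 64.2 [ 544.8 -236.3] [40.5 22.2] 3.6 [ 544.2 -235.9]
   [393. 189.] 100 63.6 [ 512.3 -361.3] [38.5 23.9] 2.9 [ 511.8 -360.1]
   [350. 211.] 101 64.9 [ 444.  -221.4] [38.8 23.5] 3.4 [ 443.8 -220.5]
   [390. 217.] 97 64.9 [ 422.8 -345.1] [21.3 39.9] 20.8 [ 422.6 -343.9]
```

Request:
drive_tool([
  {"slide":[0.13,0.91,0],"twist":[0,0,0],"jaw":45},
  {"slide":[0.13,0.91,0],"twist":[0,0,0],"jaw":45},
  {"slide":[0.13,0.91,0],"twist":[0,0,0],"jaw":45},
  {"slide":[0.13,0.91,0],"twist":[0,0,0],"jaw":45},
  {"slide":[0.13,0.91,0],"twist":[0,0,0],"jaw":45},
  {"slide":[0.13,0.91,0],"twist":[0,0,0],"jaw":45},
  {"slide":[0.13,0.91,0],"twist":[0,0,0],"jaw":45},
  {"slide":[0.13,0.91,0],"twist":[0,0,0],"jaw":45},
  {"slide":[0.13,0.91,0],"twist":[0,0,0],"jaw":45},
  {"slide":[0.13,0.91,0],"twist":[0,0,0],"jaw":45},
  {"slide":[0.13,0.91,0],"twist":[0,0,0],"jaw":45},
  {"slide":[0.13,0.91,0],"twist":[0,0,0],"jaw":45},
])

```text
clock: 8.75
tool_pos: [525.1, -165.3, 154.7]
orientation: [1.0, 0.016, -0.001, -0.0]
force: [1.4, 1.8, 0.1]
finger_gap: 44.5
grasp_force: 0.0
```

Request:
drive_tool([
  {"slide":[0.13,0.91,0],"twist":[0,0,0],"jaw":45},
  {"slide":[0.13,0.91,0],"twist":[0,0,0],"jaw":45},
  {"slide":[0,0,0],"twist":[0,0,0],"jaw":45},
  {"slide":[0,0,0],"twist":[0,0,0],"jaw":45},
])

```text
clock: 9.15
tool_pos: [537.8, -236.4, 154.7]
orientation: [1.0, 0.016, -0.001, -0.001]
force: [0.4, 0.4, -0.0]
finger_gap: 45.0
grasp_force: 0.0
```

```bash
python3 - <<'E'
from h import *
plan(544.7,-236.6,42,2.5)
E
```

```text
clk 9.2 pos [ 537.8 -236.4  154.7] yaw 1.8 F [ 0.4  0.4 -0. ] gap 45.0 j [-0.42  0.36  1.77  0.    1.02  1.12] | twist [-0.02  0.03 -0.14] slide [0.171 0.011 2.817] rows 3
```

Request:
drive_tool([
  {"slide":[0.17,0,0.8],"twist":[0,0,-0.14],"jaw":45},
  {"slide":[0,0,0.8],"twist":[0,0,0],"jaw":45},
  {"slide":[0,0,0.7],"twist":[0,0,0],"jaw":45},
  {"slide":[0,0,0.5],"twist":[0,0,0],"jaw":45},
  {"slide":[0,0,0],"twist":[0,0,0],"jaw":10},
  {"slide":[0,0,0],"twist":[0,0,0],"jaw":10},
  {"slide":[0,0,0],"twist":[0,0,0],"jaw":10},
  {"slide":[0,0,0],"twist":[0,0,0],"jaw":10},
])

```text
clock: 9.95
tool_pos: [546.5, -236.2, 45.8]
orientation: [1.0, 0.023, 0.001, 0.0]
force: [-0.3, -0.4, -2.0]
finger_gap: 21.8
grasp_force: 39.6
```

Request:
drive_tool([
  {"slide":[0,0,-0.4],"twist":[0,0,0],"jaw":10},
  {"slide":[0,0,-0.8],"twist":[0,0,0.9],"jaw":10},
  {"slide":[0,0,-0.8],"twist":[0,0,0.9],"jaw":10},
  {"slide":[0,0,-0.7],"twist":[0,0,0],"jaw":10},
  {"slide":[0,0,0],"twist":[0,0,0],"jaw":10},
])

```text
clock: 10.45
tool_pos: [548.4, -237.3, 157.4]
orientation: [0.998, -0.055, 0.004, 0.001]
force: [0.8, -0.5, -2.0]
finger_gap: 22.1
grasp_force: 39.6
```

```bash
python3 - <<'E'
from h import *
plan(583.3,49.3,150,-6.7)
plan(567,-89.7,150,-6.7)
E
```

```text
clk 10.4 pos [ 548.4 -237.3  157.4] yaw -6.4 F [ 0.8 -0.5 -2. ] gap 22.1 j [-0.41  0.37  1.75  0.    1.01  1.27] | twist [ 0.02 -0.09  0.07] slide [ 0.031 -7.217  0.184] rows 8
clk 10.4 pos [ 548.4 -237.3  157.4] yaw -6.4 F [ 0.8 -0.5 -2. ] gap 22.1 j [-0.41  0.37  1.75  0.    1.01  1.27] | twist [ 0.02 -0.09  0.07] slide [ 0.032 -3.718  0.184] rows 4
```

Request:
drive_tool([
  {"slide":[0,-0.7,0],"twist":[0,0,0.07],"jaw":10},
  {"slide":[0,-0.8,0],"twist":[0,0,0],"jaw":10},
  {"slide":[0,-0.8,0],"twist":[0,0,0],"jaw":10},
  {"slide":[0,-0.8,0],"twist":[0,0,0],"jaw":10},
  {"slide":[0,-0.6,0],"twist":[0,0,0],"jaw":10},
  {"slide":[0,0,0],"twist":[0,0,0],"jaw":10},
  {"slide":[0,0,0],"twist":[0,0,0],"jaw":10},
  {"slide":[0,0,0],"twist":[0,0,0],"jaw":10},
])

```text
clock: 11.25
tool_pos: [562.6, -89.9, 152.2]
orientation: [0.998, -0.058, -0.0, 0.0]
force: [0.4, -0.7, -3.0]
finger_gap: 21.9
grasp_force: 39.6
```

```bash
python3 - <<'E'
from h import *
plan(568,-89.7,60,-6.7)
E
```

```text
clk 11.2 pos [562.6 -89.9 152.2] yaw -6.7 F [ 0.4 -0.7 -3. ] gap 21.9 j [-0.16  0.34  1.81 -0.    0.99  1.53] | twist [ 0.  0. -0.] slide [ 0.134 -0.02   2.306] rows 3
```

Request:
drive_tool([
  {"slide":[0.13,0,0.5],"twist":[0,0,0],"jaw":10},
  {"slide":[0,0,0.6],"twist":[0,0,0],"jaw":10},
  {"slide":[0,0,0.5],"twist":[0,0,0],"jaw":10},
  {"slide":[0,0,0.2],"twist":[0,0,0],"jaw":10},
  {"slide":[0,0,0],"twist":[0,0,0],"jaw":10},
  {"slide":[0,0,0],"twist":[0,0,0],"jaw":10},
])

```text
clock: 11.85
tool_pos: [568.5, -90.4, 81.2]
orientation: [0.998, -0.059, 0.0, 0.0]
force: [-0.1, 0.4, -1.7]
finger_gap: 21.8
grasp_force: 39.6
```

```bash
python3 - <<'E'
from h import *
plan(568,-89.7,52,-6.7)
E
```

```text
clk 11.8 pos [568.5 -90.4  81.2] yaw -6.7 F [-0.1  0.4 -1.7] gap 21.8 j [-0.16  0.44  1.85 -0.    0.86  1.53] | twist [ 0.   -0.01 -0.  ] slide [-0.013 -0.015  0.729] rows 1
```

Request:
drive_tool([
  {"slide":[0,0,0.15],"twist":[0,0,0],"jaw":10},
  {"slide":[0,0,0.15],"twist":[0,0,0],"jaw":10},
  {"slide":[0,0,0.15],"twist":[0,0,0],"jaw":10},
  {"slide":[0,0,0.15],"twist":[0,0,0],"jaw":10},
  {"slide":[0,0,0.1],"twist":[0,0,0],"jaw":10},
  {"slide":[0,0,0.02],"twist":[0,0,0],"jaw":10},
  {"slide":[0,0,0],"twist":[0,0,0],"jaw":10},
])

```text
clock: 12.55
tool_pos: [567.9, -89.8, 51.6]
orientation: [0.998, -0.058, -0.0, -0.0]
force: [0.5, -0.7, -2.8]
finger_gap: 21.8
grasp_force: 39.6
```

Request:
drive_tool([
  {"slide":[0,0,0.03],"twist":[0,0,0],"jaw":10},
  {"slide":[0,0,0],"twist":[0,0,0],"jaw":10},
])

```text
clock: 12.75
tool_pos: [568.3, -90.0, 51.1]
orientation: [0.998, -0.058, 0.0, 0.0]
force: [-2.5, -1.1, 2.7]
finger_gap: 21.5
grasp_force: 39.7
```

Request:
drive_tool([
  {"slide":[0,0,0],"twist":[0,0,0],"jaw":42},
  {"slide":[0,0,0],"twist":[0,0,0],"jaw":42},
  {"slide":[0,0,-0.3],"twist":[0,0,0],"jaw":42},
  {"slide":[0,0,-0.7],"twist":[0,0,0],"jaw":42},
  {"slide":[0,0,-0.8],"twist":[0,0,-0.85],"jaw":42},
  {"slide":[0,0,-0.7],"twist":[0,0,-0.85],"jaw":42},
  {"slide":[0,0,0],"twist":[0,0,-0.85],"jaw":42},
  {"slide":[0,0,0],"twist":[0,0,0],"jaw":42},
  {"slide":[0,0,0],"twist":[0,0,0],"jaw":42},
])

```text
clock: 13.65
tool_pos: [567.8, -89.7, 150.8]
orientation: [0.999, 0.052, -0.0, -0.0]
force: [-0.9, -0.8, -0.5]
finger_gap: 41.9
grasp_force: 0.0
```

```bash
python3 - <<'E'
from h import *
plan(444.1,-221.4,110,6)
E
```

```text
clk 13.7 pos [567.8 -89.7 150.8] yaw 5.9 F [-0.9 -0.8 -0.5] gap 41.9 j [-0.16  0.35  1.8   0.    0.99  1.31] | twist [-0.    0.   -0.01] slide [-3.42   2.951  1.019] rows 4
```

Request:
drive_tool([
  {"slide":[-0.7,0.6,0],"twist":[0,0,0],"jaw":42},
  {"slide":[-0.7,0.6,0],"twist":[0,0,0],"jaw":42},
  {"slide":[-0.7,0.6,0.2],"twist":[0,0,0],"jaw":42},
  {"slide":[-0.7,0.6,0.4],"twist":[0,0,0],"jaw":42},
  {"slide":[-0.62,0.55,0.4],"twist":[0,0,0],"jaw":42},
  {"slide":[0,0,0],"twist":[0,0,0],"jaw":42},
  {"slide":[0,0,0],"twist":[0,0,0],"jaw":42},
  {"slide":[0,0,0],"twist":[0,0,0],"jaw":42},
])

```text
clock: 14.45
tool_pos: [445.2, -221.3, 110.8]
orientation: [0.999, 0.053, 0.0, -0.0]
force: [0.3, -0.2, -0.2]
finger_gap: 42.1
grasp_force: 0.0
```

```bash
python3 - <<'E'
from h import *
plan(444.1,-221.4,45,6)
W=cloud(cam('top'))
for nm,win,a,b in [('caps',(328,155,410,245),54,72)]:
    print(nm); [print('  ',*x) for x in blobs(W,win,a,b)]
E
```

```text
clk 14.4 pos [ 445.2 -221.3  110.8] yaw 6.0 F [ 0.3 -0.2 -0.2] gap 42.1 j [-0.46  0.29  2.    0.    0.86  1.  ] | twist [ 0.   -0.01  0.  ] slide [-0.029 -0.     1.645] rows 2
caps
```

Request:
drive_tool([
  {"slide":[-0.03,0,0.4],"twist":[0,0,0],"jaw":42},
  {"slide":[0,0,0.6],"twist":[0,0,0],"jaw":42},
  {"slide":[0,0,0.5],"twist":[0,0,0],"jaw":42},
  {"slide":[0,0,0.15],"twist":[0,0,0],"jaw":42},
  {"slide":[0,0,0],"twist":[0,0,0],"jaw":42},
  {"slide":[0,0,0],"twist":[0,0,0],"jaw":10},
  {"slide":[0,0,0],"twist":[0,0,0],"jaw":10},
  {"slide":[0,0,0],"twist":[0,0,0],"jaw":10},
  {"slide":[0,0,0],"twist":[0,0,0],"jaw":10},
])

```text
clock: 15.4
tool_pos: [444.0, -222.1, 45.3]
orientation: [0.999, 0.053, 0.001, 0.0]
force: [-0.4, -2.3, 3.8]
finger_gap: 21.8
grasp_force: 39.8
```

Request:
drive_tool([
  {"slide":[0,0,-0.4],"twist":[0,0,0],"jaw":10},
  {"slide":[0,0,-0.8],"twist":[0,0,0],"jaw":10},
  {"slide":[0,0,-0.8],"twist":[0,0,0.85],"jaw":10},
  {"slide":[0,0,-0.6],"twist":[0,0,0.85],"jaw":10},
  {"slide":[0,0,0],"twist":[0,0,0.84],"jaw":10},
  {"slide":[0,0,0],"twist":[0,0,0],"jaw":10},
  {"slide":[0,0,0],"twist":[0,0,0],"jaw":10},
])

```text
clock: 16.1
tool_pos: [442.6, -221.4, 148.2]
orientation: [0.998, -0.057, -0.0, -0.0]
force: [-0.0, -1.1, -3.2]
finger_gap: 21.6
grasp_force: 39.7
```

```bash
python3 - <<'E'
from h import *
plan(575.1,-20.2,150,-6.7)
E
```

```text
clk 16.1 pos [ 442.6 -221.4  148.2] yaw -6.5 F [-0.  -1.1 -3.2] gap 21.6 j [-0.47  0.23  1.97  0.    0.94  1.22] | twist [-0.01  0.01  0.04] slide [ 2.702 -5.382 -0.045] rows 6
```

Request:
drive_tool([
  {"slide":[0.39,-0.77,0],"twist":[0,0,0.04],"jaw":10},
  {"slide":[0.39,-0.77,0],"twist":[0,0,0],"jaw":10},
  {"slide":[0.39,-0.77,0],"twist":[0,0,0],"jaw":10},
  {"slide":[0.39,-0.77,0],"twist":[0,0,0],"jaw":10},
  {"slide":[0.39,-0.77,0],"twist":[0,0,0],"jaw":10},
  {"slide":[0.39,-0.77,0],"twist":[0,0,0],"jaw":10},
  {"slide":[0.36,-0.76,0],"twist":[0,0,0],"jaw":10},
  {"slide":[0,0,0],"twist":[0,0,0],"jaw":10},
  {"slide":[0,0,0],"twist":[0,0,0],"jaw":10},
  {"slide":[0,0,0],"twist":[0,0,0],"jaw":10},
])

```text
clock: 17.1
tool_pos: [574.9, -21.4, 147.8]
orientation: [0.998, -0.059, -0.001, 0.0]
force: [0.3, -0.6, -3.0]
finger_gap: 21.5
grasp_force: 39.8
```

```bash
python3 - <<'E'
from h import *
plan(575.1,-20.2,80,-6.7)
E
```

```text
clk 17.1 pos [574.9 -21.4 147.8] yaw -6.8 F [ 0.3 -0.6 -3. ] gap 21.5 j [-0.04  0.35  1.8  -0.    0.99  1.65] | twist [ 0.    0.02 -0.02] slide [ 1.000e-03 -3.100e-02  1.695e+00] rows 2
```

Request:
drive_tool([
  {"slide":[0,-0.03,0.6],"twist":[0,0,0],"jaw":10},
  {"slide":[0,0,0.6],"twist":[0,0,0],"jaw":10},
  {"slide":[0,0,0.4],"twist":[0,0,0],"jaw":10},
  {"slide":[0,0,0.1],"twist":[0,0,0],"jaw":10},
  {"slide":[0,0,0.15],"twist":[0,0,0],"jaw":10},
  {"slide":[0,0,0.15],"twist":[0,0,0],"jaw":10},
  {"slide":[0,0,0.15],"twist":[0,0,0],"jaw":10},
  {"slide":[0,0,0.15],"twist":[0,0,0],"jaw":10},
  {"slide":[0,0,0.07],"twist":[0,0,0],"jaw":10},
  {"slide":[0,0,0],"twist":[0,0,0],"jaw":10},
  {"slide":[0,0,0],"twist":[0,0,0],"jaw":10},
])

```text
clock: 18.2
tool_pos: [576.3, -19.6, 53.9]
orientation: [0.998, -0.06, 0.0, -0.0]
force: [-0.3, 0.1, -2.4]
finger_gap: 21.8
grasp_force: 39.8
```

Next: lower the last 3 mm, release, lift and turn towards spare B, which is next for pocket 5.

Request:
drive_tool([
  {"slide":[0,0,0.05],"twist":[0,0,0],"jaw":10},
  {"slide":[0,0,0.03],"twist":[0,0,0],"jaw":10},
  {"slide":[0,0,0],"twist":[0,0,0],"jaw":10},
  {"slide":[0,0,0],"twist":[0,0,0],"jaw":10},
])

```text
clock: 18.6
tool_pos: [576.5, -19.8, 51.2]
orientation: [0.998, -0.06, 0.0, 0.0]
force: [-2.2, -1.1, 5.2]
finger_gap: 21.8
grasp_force: 39.9
```

Request:
drive_tool([
  {"slide":[0,0,0],"twist":[0,0,0],"jaw":42},
  {"slide":[0,0,0],"twist":[0,0,0],"jaw":42},
  {"slide":[0,0,-0.3],"twist":[0,0,0],"jaw":42},
  {"slide":[0,0,-0.7],"twist":[0,0,0],"jaw":42},
  {"slide":[0,0,-0.8],"twist":[0,0,-0.8],"jaw":42},
  {"slide":[0,0,-0.7],"twist":[0,0,-0.8],"jaw":42},
  {"slide":[0,0,0],"twist":[0,0,0],"jaw":42},
  {"slide":[0,0,0],"twist":[0,0,0],"jaw":42},
])

```text
clock: 19.4
tool_pos: [576.6, -19.6, 151.6]
orientation: [1.0, 0.01, 0.001, 0.0]
force: [-0.1, -0.5, 0.3]
finger_gap: 41.9
grasp_force: 0.0
```

```bash
python3 - <<'E'
from h import *
W=cloud(cam('top'))
for nm,a,b in [('caps',54,80),('body',25,45)]:
    print(nm); [print('  ',*x) for x in blobs(W,(328,155,415,250),a,b)]
plan(512.1,-360.9,115,1)
E
```

```text
caps
   [393. 189.] 104 64.0 [ 512.2 -361.1] [22.8 38.7] 88.6 [ 511.9 -359.6]
   [390. 217.] 96 64.6 [ 422.9 -345.3] [21.3 41.1] 20.8 [ 422.8 -344.3]
body
   [388. 192.] 167 36.5 [ 512.8 -361.7] [59.4 47.3] 1.9 [ 508.4 -353.5]
   [386. 219.] 186 36.9 [ 422.7 -344.1] [45.3 62.9] 20.8 [ 420.9 -338.5]
clk 19.4 pos [575.8 -19.6 150.5] yaw 1.1 F [-1.  -0.3 -0.3] gap 41.9 j [-0.04  0.35  1.8   0.    1.    1.51] | twist [-0.    0.    0.02] slide [-1.742  8.503  0.888] rows 9
```

Request:
drive_tool([
  {"slide":[-0.17,0.85,0],"twist":[0,0,0],"jaw":42},
  {"slide":[-0.17,0.85,0],"twist":[0,0,0],"jaw":42},
  {"slide":[-0.17,0.85,0],"twist":[0,0,0],"jaw":42},
  {"slide":[-0.17,0.85,0],"twist":[0,0,0],"jaw":42},
  {"slide":[-0.17,0.85,0],"twist":[0,0,0],"jaw":42},
  {"slide":[-0.17,0.85,0],"twist":[0,0,0],"jaw":42},
  {"slide":[-0.17,0.85,0.2],"twist":[0,0,0],"jaw":42},
  {"slide":[-0.17,0.85,0.2],"twist":[0,0,0],"jaw":42},
  {"slide":[-0.19,0.85,0.2],"twist":[0,0,0],"jaw":42},
  {"slide":[-0.19,0.85,0.2],"twist":[0,0,0],"jaw":42},
  {"slide":[0,0,0],"twist":[0,0,0],"jaw":42},
  {"slide":[0,0,0],"twist":[0,0,0],"jaw":42},
])

```text
clock: 20.65
tool_pos: [512.3, -360.8, 116.9]
orientation: [1.0, 0.009, -0.001, -0.001]
force: [-0.1, -0.6, -0.1]
finger_gap: 41.5
grasp_force: 0.0
```

```bash
python3 - <<'E'
from h import *
plan(512.2,-361.1,45,1)
E
```

```text
clk 20.6 pos [ 512.3 -360.8  116.9] yaw 1.0 F [-0.1 -0.6 -0.1] gap 41.5 j [-0.62  0.46  1.71  0.    0.98  0.94] | twist [-0.02  0.03  0.01] slide [-0.002  0.007  1.798] rows 2
```

Request:
drive_tool([
  {"slide":[0,0,0.5],"twist":[0,0,0],"jaw":42},
  {"slide":[0,0,0.7],"twist":[0,0,0],"jaw":42},
  {"slide":[0,0,0.45],"twist":[0,0,0],"jaw":42},
  {"slide":[0,0,0.15],"twist":[0,0,0],"jaw":42},
  {"slide":[0,0,0],"twist":[0,0,0],"jaw":42},
  {"slide":[0,0,0],"twist":[0,0,0],"jaw":10},
  {"slide":[0,0,0],"twist":[0,0,0],"jaw":10},
  {"slide":[0,0,0],"twist":[0,0,0],"jaw":10},
  {"slide":[0,0,0],"twist":[0,0,0],"jaw":10},
])

```text
clock: 21.55
tool_pos: [514.1, -361.5, 47.6]
orientation: [1.0, 0.01, 0.001, 0.001]
force: [0.7, -0.2, 4.4]
finger_gap: 21.3
grasp_force: 39.9
```

Request:
drive_tool([
  {"slide":[0,0,-0.4],"twist":[0,0,0],"jaw":10},
  {"slide":[0,0,-0.8],"twist":[0,0,0],"jaw":10},
  {"slide":[0,0,-0.8],"twist":[0,0,0.77],"jaw":10},
  {"slide":[0,0,-0.7],"twist":[0,0,0.77],"jaw":10},
  {"slide":[0,0,0],"twist":[0,0,0],"jaw":10},
  {"slide":[0,0,0],"twist":[0,0,0],"jaw":10},
])

```text
clock: 22.15
tool_pos: [513.4, -361.0, 155.2]
orientation: [0.998, -0.056, 0.0, 0.0]
force: [-0.0, -0.4, -2.2]
finger_gap: 21.8
grasp_force: 39.9
```

```bash
python3 - <<'E'
from h import *
plan(583.3,49.3,150,-6.7)
E
```

```text
clk 22.1 pos [ 513.4 -361.   155.2] yaw -6.5 F [-0.  -0.4 -2.2] gap 21.8 j [-0.62  0.42  1.68  0.    1.04  1.07] | twist [ 0.01 -0.01  0.05] slide [  0.538 -10.391   0.13 ] rows 11
```

Request:
drive_tool([
  {"slide":[0.05,-0.7,0],"twist":[0,0,0.05],"jaw":10},
  {"slide":[0.05,-0.9,0],"twist":[0,0,0],"jaw":10},
  {"slide":[0.05,-0.9,0],"twist":[0,0,0],"jaw":10},
  {"slide":[0.05,-0.9,0],"twist":[0,0,0],"jaw":10},
  {"slide":[0.05,-0.9,0],"twist":[0,0,0],"jaw":10},
  {"slide":[0.05,-0.9,0],"twist":[0,0,0],"jaw":10},
  {"slide":[0.05,-0.9,0],"twist":[0,0,0],"jaw":10},
  {"slide":[0.05,-0.9,0],"twist":[0,0,0],"jaw":10},
  {"slide":[0.05,-0.9,0],"twist":[0,0,0],"jaw":10},
  {"slide":[0.05,-0.9,0],"twist":[0,0,0],"jaw":10},
  {"slide":[0.04,-0.9,0],"twist":[0,0,0],"jaw":10},
  {"slide":[0,-0.7,0],"twist":[0,0,0],"jaw":10},
])

```text
clock: 23.35
tool_pos: [582.9, 51.5, 152.7]
orientation: [0.998, -0.058, -0.002, 0.0]
force: [0.0, 0.1, -2.5]
finger_gap: 21.3
grasp_force: 39.9
```

Request:
drive_tool([
  {"slide":[0,0,0],"twist":[0,0,0],"jaw":10},
  {"slide":[0,0,0],"twist":[0,0,0],"jaw":10},
  {"slide":[0,0,0],"twist":[0,0,0],"jaw":10},
])

```text
clock: 23.65
tool_pos: [583.2, 48.7, 153.6]
orientation: [0.998, -0.059, -0.001, 0.0]
force: [1.2, -0.9, -1.8]
finger_gap: 21.6
grasp_force: 39.9
```

```bash
python3 - <<'E'
from h import *
plan(583.8,49.3,53.5,-6.7)
E
```

```text
clk 23.6 pos [583.2  48.7 153.6] yaw -6.8 F [ 1.2 -0.9 -1.8] gap 21.6 j [ 0.08  0.36  1.78 -0.    1.01  1.77] | twist [ 0.01  0.02 -0.02] slide [ 0.014 -0.016  2.503] rows 3
```

Request:
drive_tool([
  {"slide":[0.01,-0.02,0.6],"twist":[0,0,0],"jaw":10},
  {"slide":[0,0,0.6],"twist":[0,0,0],"jaw":10},
  {"slide":[0,0,0.4],"twist":[0,0,0],"jaw":10},
  {"slide":[0,0,0.15],"twist":[0,0,0],"jaw":10},
  {"slide":[0,0,0.15],"twist":[0,0,0],"jaw":10},
  {"slide":[0,0,0.15],"twist":[0,0,0],"jaw":10},
  {"slide":[0,0,0.15],"twist":[0,0,0],"jaw":10},
  {"slide":[0,0,0.15],"twist":[0,0,0],"jaw":10},
  {"slide":[0,0,0.1],"twist":[0,0,0],"jaw":10},
  {"slide":[0,0,0],"twist":[0,0,0],"jaw":10},
  {"slide":[0,0,0],"twist":[0,0,0],"jaw":10},
])

```text
clock: 24.75
tool_pos: [584.5, 50.4, 56.6]
orientation: [0.998, -0.059, -0.0, -0.0]
force: [-0.2, 0.4, -2.5]
finger_gap: 21.7
grasp_force: 39.9
```

Request:
drive_tool([
  {"slide":[0,0,0.05],"twist":[0,0,0],"jaw":10},
  {"slide":[0,0,0.04],"twist":[0,0,0],"jaw":10},
  {"slide":[0,0,0],"twist":[0,0,0],"jaw":10},
  {"slide":[0,0,0],"twist":[0,0,0],"jaw":10},
])

```text
clock: 25.15
tool_pos: [584.8, 50.3, 53.5]
orientation: [0.998, -0.059, 0.0, -0.0]
force: [-1.8, -1.3, 5.1]
finger_gap: 21.5
grasp_force: 40.0
```

Request:
drive_tool([
  {"slide":[0,0,0],"twist":[0,0,0],"jaw":42},
  {"slide":[0,0,0],"twist":[0,0,0],"jaw":42},
  {"slide":[0,0,-0.3],"twist":[0,0,0],"jaw":42},
  {"slide":[0,0,-0.7],"twist":[0,0,0],"jaw":42},
  {"slide":[0,0,-0.8],"twist":[0,0,0],"jaw":42},
  {"slide":[0,0,-0.6],"twist":[0,0,0],"jaw":42},
  {"slide":[0,0,0],"twist":[0,0,0],"jaw":42},
  {"slide":[0,0,0],"twist":[0,0,0],"jaw":42},
])

```text
clock: 25.95
tool_pos: [584.7, 50.4, 149.6]
orientation: [0.998, -0.059, 0.001, -0.0]
force: [0.7, -0.0, -0.5]
finger_gap: 41.9
grasp_force: 0.0
```

```bash
python3 - <<'E'
from h import *
W=cloud(cam('top'))
for nm,a,b in [('caps',54,80),('body',25,45)]:
    print(nm); [print('  ',*x) for x in blobs(W,(328,155,415,250),a,b)]
plan(422.8,-345.2,150,-6.7)
E
```

```text
caps
   [390. 217.] 97 64.5 [ 422.8 -345.1] [21.4 39.4] 20.8 [ 422.7 -344.3]
body
   [386. 219.] 188 36.6 [ 422.9 -344.2] [45.3 63.5] 21.0 [ 420.5 -338.5]
clk 26.0 pos [584.   50.3 148.6] yaw -6.8 F [-0.4 -0.3 -0.4] gap 41.9 j [0.08 0.36 1.78 0.   1.   1.77] | twist [ 0.    0.01 -0.02] slide [-2.849 10.29  -0.035] rows 11
```

Request:
drive_tool([
  {"slide":[-0.24,0.86,0],"twist":[0,0,0],"jaw":42},
  {"slide":[-0.24,0.86,0],"twist":[0,0,0],"jaw":42},
  {"slide":[-0.24,0.86,0],"twist":[0,0,0],"jaw":42},
  {"slide":[-0.24,0.86,0],"twist":[0,0,0],"jaw":42},
  {"slide":[-0.24,0.86,0],"twist":[0,0,0],"jaw":42},
  {"slide":[-0.24,0.86,0],"twist":[0,0,0],"jaw":42},
  {"slide":[-0.24,0.86,0],"twist":[0,0,0],"jaw":42},
  {"slide":[-0.24,0.86,0],"twist":[0,0,0],"jaw":42},
  {"slide":[-0.24,0.86,0],"twist":[0,0,0],"jaw":42},
  {"slide":[-0.24,0.86,0],"twist":[0,0,0],"jaw":42},
  {"slide":[-0.24,0.86,0],"twist":[0,0,0],"jaw":42},
  {"slide":[-0.22,0.84,0],"twist":[0,0,0],"jaw":42},
])

```text
clock: 27.2
tool_pos: [420.6, -345.9, 147.5]
orientation: [0.998, -0.059, -0.001, -0.001]
force: [-0.4, 0.5, 0.9]
finger_gap: 42.0
grasp_force: 0.0
```

Request:
drive_tool([
  {"slide":[0,0,0],"twist":[0,0,0.97],"jaw":42},
  {"slide":[0,0,0],"twist":[0,0,0.97],"jaw":42},
  {"slide":[0,0,0],"twist":[0,0,0.97],"jaw":42},
  {"slide":[0,0,0],"twist":[0,0,0.97],"jaw":42},
  {"slide":[0,0,0],"twist":[0,0,0.97],"jaw":42},
  {"slide":[0,0,0],"twist":[0,0,0.97],"jaw":42},
  {"slide":[0,0,0],"twist":[0,0,0.97],"jaw":42},
  {"slide":[0,0,0],"twist":[0,0,0.97],"jaw":42},
  {"slide":[0,0,0],"twist":[0,0,0.97],"jaw":42},
  {"slide":[0,0,0],"twist":[0,0,0.97],"jaw":42},
  {"slide":[0,0,0],"twist":[0,0,0.97],"jaw":42},
  {"slide":[0,0,0],"twist":[0,0,0.97],"jaw":42},
])

```text
clock: 28.4
tool_pos: [421.3, -344.6, 147.4]
orientation: [0.843, -0.539, -0.001, -0.0]
force: [0.0, -0.7, -0.1]
finger_gap: 42.1
grasp_force: 0.0
```

Request:
drive_tool([
  {"slide":[0,0,0],"twist":[0,0,0.85],"jaw":42},
  {"slide":[0,0,0],"twist":[0,0,0],"jaw":42},
  {"slide":[0,0,0],"twist":[0,0,0],"jaw":42},
  {"slide":[0,0,0],"twist":[0,0,0],"jaw":42},
])

```text
clock: 28.8
tool_pos: [421.9, -345.0, 148.4]
orientation: [0.823, -0.567, -0.001, -0.0]
force: [-0.6, 0.1, -0.2]
finger_gap: 42.3
grasp_force: 0.0
```

```bash
python3 - <<'E'
from h import *
plan(422.8,-345.2,45.5,-69.2)
E
```

```text
clk 28.8 pos [ 421.9 -345.   148.4] yaw -69.1 F [-0.6  0.1 -0.2] gap 42.3 j [-0.69  0.31  1.87  0.    0.97  2.09] | twist [0.01 0.01 0.01] slide [ 0.012 -0.02   2.573] rows 3
```

Request:
drive_tool([
  {"slide":[0.01,-0.02,0.6],"twist":[0,0,0],"jaw":42},
  {"slide":[0,0,0.7],"twist":[0,0,0],"jaw":42},
  {"slide":[0,0,0.6],"twist":[0,0,0],"jaw":42},
  {"slide":[0,0,0.5],"twist":[0,0,0],"jaw":42},
  {"slide":[0,0,0.17],"twist":[0,0,0],"jaw":42},
  {"slide":[0,0,0],"twist":[0,0,0],"jaw":42},
  {"slide":[0,0,0],"twist":[0,0,0],"jaw":10},
  {"slide":[0,0,0],"twist":[0,0,0],"jaw":10},
  {"slide":[0,0,0],"twist":[0,0,0],"jaw":10},
  {"slide":[0,0,0],"twist":[0,0,0],"jaw":10},
])

```text
clock: 29.8
tool_pos: [423.5, -345.8, 47.1]
orientation: [0.823, -0.568, 0.001, 0.0]
force: [-1.5, 0.1, 6.8]
finger_gap: 21.8
grasp_force: 40.0
```

Request:
drive_tool([
  {"slide":[0,0,-0.4],"twist":[0,0,0],"jaw":10},
  {"slide":[0,0,-0.8],"twist":[0,0,0],"jaw":10},
  {"slide":[0,0,-0.8],"twist":[0,0,-0.96],"jaw":10},
  {"slide":[0,0,-0.6],"twist":[0,0,-0.96],"jaw":10},
  {"slide":[0,0,0],"twist":[0,0,-0.96],"jaw":10},
  {"slide":[0,0,0],"twist":[0,0,-0.96],"jaw":10},
  {"slide":[0,0,0],"twist":[0,0,-0.96],"jaw":10},
  {"slide":[0,0,0],"twist":[0,0,-0.96],"jaw":10},
  {"slide":[0,0,0],"twist":[0,0,-0.96],"jaw":10},
  {"slide":[0,0,0],"twist":[0,0,-0.96],"jaw":10},
  {"slide":[0,0,0],"twist":[0,0,-0.96],"jaw":10},
  {"slide":[0,0,0],"twist":[0,0,-0.96],"jaw":10},
])

```text
clock: 31.0
tool_pos: [422.7, -345.1, 150.0]
orientation: [0.983, -0.183, -0.0, -0.0]
force: [-0.1, 0.2, -2.8]
finger_gap: 21.7
grasp_force: 40.0
```

Request:
drive_tool([
  {"slide":[0,0,0],"twist":[0,0,-0.96],"jaw":10},
  {"slide":[0,0,0],"twist":[0,0,-0.96],"jaw":10},
  {"slide":[0,0,0],"twist":[0,0,-0.96],"jaw":10},
  {"slide":[0,0,0],"twist":[0,0,0],"jaw":10},
  {"slide":[0,0,0],"twist":[0,0,0],"jaw":10},
  {"slide":[0,0,0],"twist":[0,0,0],"jaw":10},
])

```text
clock: 31.6
tool_pos: [423.0, -345.3, 150.1]
orientation: [0.998, -0.061, -0.0, -0.0]
force: [-0.6, -0.4, -2.8]
finger_gap: 21.4
grasp_force: 40.0
```

```bash
python3 - <<'E'
from h import *
plan(509.8,57.9,150,-6.7)
E
```

```text
clk 31.6 pos [ 423.  -345.3  150.1] yaw -6.9 F [-0.6 -0.4 -2.8] gap 21.4 j [-0.69  0.3   1.86  0.    0.97  1.  ] | twist [-0.    0.   -0.05] slide [ 9.8000e-01 -1.0264e+01  3.0000e-03] rows 11
```

Request:
drive_tool([
  {"slide":[0.08,-0.75,0],"twist":[0,0,-0.05],"jaw":10},
  {"slide":[0.08,-0.88,0],"twist":[0,0,0],"jaw":10},
  {"slide":[0.08,-0.88,0],"twist":[0,0,0],"jaw":10},
  {"slide":[0.08,-0.88,0],"twist":[0,0,0],"jaw":10},
  {"slide":[0.08,-0.88,0],"twist":[0,0,0],"jaw":10},
  {"slide":[0.08,-0.88,0],"twist":[0,0,0],"jaw":10},
  {"slide":[0.08,-0.88,0],"twist":[0,0,0],"jaw":10},
  {"slide":[0.08,-0.88,0],"twist":[0,0,0],"jaw":10},
  {"slide":[0.08,-0.88,0],"twist":[0,0,0],"jaw":10},
  {"slide":[0.08,-0.88,0],"twist":[0,0,0],"jaw":10},
  {"slide":[0.09,-0.88,0],"twist":[0,0,0],"jaw":10},
  {"slide":[0.09,-0.71,0],"twist":[0,0,0],"jaw":10},
])

```text
clock: 32.8
tool_pos: [509.4, 59.7, 150.3]
orientation: [0.998, -0.058, 0.0, -0.0]
force: [-0.4, -0.2, -1.7]
finger_gap: 21.9
grasp_force: 40.0
```

Request:
drive_tool([
  {"slide":[0,0,0],"twist":[0,0,0],"jaw":10},
  {"slide":[0,0,0],"twist":[0,0,0],"jaw":10},
  {"slide":[0,0,0],"twist":[0,0,0],"jaw":10},
])

```text
clock: 33.1
tool_pos: [508.8, 57.1, 150.1]
orientation: [0.998, -0.058, -0.0, 0.0]
force: [0.7, -0.4, -3.6]
finger_gap: 21.7
grasp_force: 40.0
```

```bash
python3 - <<'E'
from h import *
plan(509.8,57.9,53,-6.7)
E
```

```text
clk 33.1 pos [508.8  57.1 150.1] yaw -6.6 F [ 0.7 -0.4 -3.6] gap 21.7 j [ 0.11  0.26  1.93 -0.    0.95  1.8 ] | twist [0.   0.01 0.01] slide [ 0.022 -0.023  2.427] rows 3
```

Request:
drive_tool([
  {"slide":[0.02,-0.02,0.6],"twist":[0,0,0],"jaw":10},
  {"slide":[0,0,0.6],"twist":[0,0,0],"jaw":10},
  {"slide":[0,0,0.35],"twist":[0,0,0],"jaw":10},
  {"slide":[0,0,0.15],"twist":[0,0,0],"jaw":10},
  {"slide":[0,0,0.15],"twist":[0,0,0],"jaw":10},
  {"slide":[0,0,0.15],"twist":[0,0,0],"jaw":10},
  {"slide":[0,0,0.15],"twist":[0,0,0],"jaw":10},
  {"slide":[0,0,0.15],"twist":[0,0,0],"jaw":10},
  {"slide":[0,0,0.07],"twist":[0,0,0],"jaw":10},
  {"slide":[0,0,0],"twist":[0,0,0],"jaw":10},
  {"slide":[0,0,0],"twist":[0,0,0],"jaw":10},
])

```text
clock: 34.2
tool_pos: [510.2, 58.6, 55.5]
orientation: [0.998, -0.057, 0.0, -0.0]
force: [0.4, -0.0, -2.8]
finger_gap: 21.9
grasp_force: 40.0
```

Request:
drive_tool([
  {"slide":[0,0,0.04],"twist":[0,0,0],"jaw":10},
  {"slide":[0,0,0],"twist":[0,0,0],"jaw":10},
  {"slide":[0,0,0],"twist":[0,0,0],"jaw":10},
])

```text
clock: 34.5
tool_pos: [510.1, 58.6, 53.9]
orientation: [0.998, -0.057, 0.0, -0.0]
force: [-0.2, 0.1, -2.7]
finger_gap: 21.6
grasp_force: 40.0
```

Request:
drive_tool([
  {"slide":[0,0,0.04],"twist":[0,0,0],"jaw":10},
  {"slide":[0,0,0],"twist":[0,0,0],"jaw":10},
  {"slide":[0,0,0],"twist":[0,0,0],"jaw":10},
])

```text
clock: 34.8
tool_pos: [510.3, 58.5, 53.1]
orientation: [0.998, -0.057, 0.0, -0.0]
force: [-3.0, -0.9, 10.5]
finger_gap: 21.7
grasp_force: 40.0
```

Request:
drive_tool([
  {"slide":[0,0,0],"twist":[0,0,0],"jaw":42},
  {"slide":[0,0,0],"twist":[0,0,0],"jaw":42},
  {"slide":[0,0,-0.3],"twist":[0,0,0],"jaw":42},
  {"slide":[0,0,-0.7],"twist":[0,0,0],"jaw":42},
  {"slide":[0,0,-0.8],"twist":[0,0,0],"jaw":42},
  {"slide":[0,0,-0.7],"twist":[0,0,0],"jaw":42},
  {"slide":[-0.4,-0.9,0],"twist":[0,0,0],"jaw":42},
  {"slide":[-0.4,-0.9,0],"twist":[0,0,0],"jaw":42},
  {"slide":[-0.4,-0.9,0],"twist":[0,0,0],"jaw":42},
  {"slide":[-0.4,-0.9,0],"twist":[0,0,0],"jaw":42},
  {"slide":[-0.4,-0.9,0],"twist":[0,0,0],"jaw":42},
  {"slide":[0,-0.5,0],"twist":[0,0,0],"jaw":42},
])

```text
clock: 36.0
tool_pos: [452.1, 268.8, 153.1]
orientation: [0.998, -0.057, -0.0, -0.0]
force: [0.3, 0.0, 0.1]
finger_gap: 42.1
grasp_force: 0.0
```

Request:
drive_tool([
  {"slide":[0,0,0],"twist":[0,0,0],"jaw":42},
  {"slide":[0,0,0],"twist":[0,0,0],"jaw":42},
  {"slide":[0,0,0],"twist":[0,0,0],"jaw":42},
])

```text
clock: 36.3
tool_pos: [453.5, 265.4, 152.4]
orientation: [0.998, -0.058, -0.0, 0.0]
force: [-0.0, 0.2, -0.3]
finger_gap: 42.2
grasp_force: 0.0
```

```bash
python3 - <<'E'
from h import *
c=cam('top');save(c,'top2.png');W=cloud(c)
cv2.imwrite('pics/top2c.png',cv2.resize(c['img'][140:230,230:330,::-1],None,fx=6,fy=6,interpolation=cv2.INTER_CUBIC))
for nm,a,b in [('caps',63,78),('blocks',36,50)]:
    print(nm); [print('  ',*x) for x in blobs(W,(245,158,322,218),a,b)]
plan(449.0,270.6,68.7,-7)
E
```

```text
caps
   [261. 168.] 89 71.1 [583.   51.8] [21.6 40.7] 82.3 [582.2  51.6]
   [284. 170.] 92 71.0 [575.8 -18.7] [21.9 39.8] 84.3 [575.4 -18.5]
   [306. 173.] 89 70.8 [565.7 -88.9] [21.3 38.9] 83.9 [565.3 -88.9]
   [259. 191.] 91 71.2 [509.1  60.7] [21.8 39.4] 87.5 [508.9  60.4]
   [283. 193.] 92 70.6 [501.5 -14. ] [21.9 39.8] 87.5 [501.4 -14.3]
   [303. 195.] 94 71.3 [494.  -78.8] [22.1 39.8] 85.5 [493.7 -78.4]
blocks
   [261. 171.] 159 43.4 [582.5  53.7] [49.6 60.6] 82.9 [579.7  52.1]
   [283. 173.] 162 43.0 [575.8 -18.8] [46.  60.2] 82.0 [571.7 -17.7]
   [305. 176.] 160 43.4 [565.8 -89.5] [45.6 61.2] 85.4 [562.2 -87.7]
   [259. 193.] 170 43.3 [509.4  60.4] [45.8 60.2] 83.6 [506.1  60.1]
   [282. 195.] 170 42.8 [502.  -14.7] [45.8 59.7] 82.4 [499.5 -13.8]
   [302. 198.] 170 42.8 [493.9 -78.7] [45.5 60.1] 83.8 [490.3 -76.7]
clk 36.4 pos [453.6 265.3 152.3] yaw -6.7 F [-0.5 -0.1 -0.4] gap 42.0 j [ 0.53  0.27  1.9  -0.    0.97  2.21] | twist [0.   0.   0.07] slide [-0.131 -0.118  2.091] rows 3
```

View pics/top2c.png

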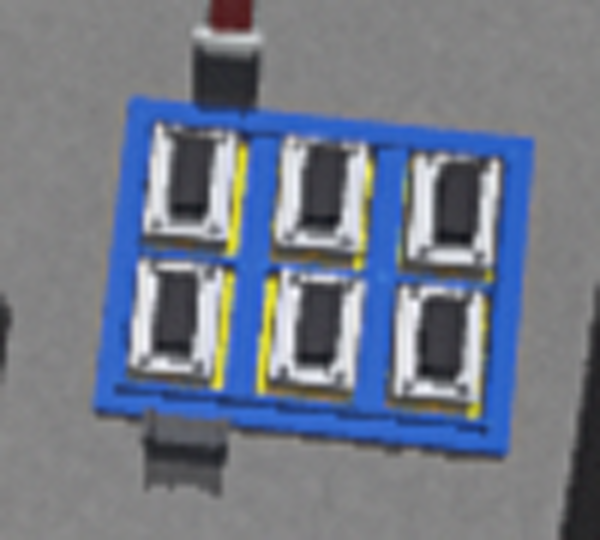

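All six pockets are full, with every cap at z≈71 and the blocks sitting square in their pockets. Next I regrasp the cover.

Request:
drive_tool([
  {"slide":[-0.12,-0.12,0.4],"twist":[0,0,0.06],"jaw":45},
  {"slide":[0,0,0.6],"twist":[0,0,0],"jaw":45},
  {"slide":[0,0,0.6],"twist":[0,0,0],"jaw":45},
  {"slide":[0,0,0.35],"twist":[0,0,0],"jaw":45},
  {"slide":[0,0,0.1],"twist":[0,0,0],"jaw":45},
  {"slide":[0,0,0],"twist":[0,0,0],"jaw":45},
  {"slide":[0,0,0],"twist":[0,0,0],"jaw":45},
])

```text
clock: 37.05
tool_pos: [450.0, 271.8, 71.0]
orientation: [0.998, -0.06, 0.001, -0.0]
force: [0.5, 0.3, 0.2]
finger_gap: 44.9
grasp_force: 0.0
```

Request:
drive_tool([
  {"slide":[0,0,0],"twist":[0,0,0],"jaw":10},
  {"slide":[0,0,0],"twist":[0,0,0],"jaw":10},
  {"slide":[0,0,0],"twist":[0,0,0],"jaw":10},
  {"slide":[0,0,0],"twist":[0,0,0],"jaw":10},
  {"slide":[0,0,0],"twist":[0,0,0],"jaw":10},
])

```text
clock: 37.55
tool_pos: [449.5, 271.6, 70.6]
orientation: [0.998, -0.06, 0.0, 0.0]
force: [-0.9, -3.5, 6.2]
finger_gap: 21.9
grasp_force: 40.0
```

```bash
python3 - <<'E'
from h import *
plan(449.0,270.6,205,-7)
E
```

```text
clk 37.5 pos [449.5 271.6  70.6] yaw -6.9 F [-0.9 -3.5  6.2] gap 21.9 j [ 0.54  0.39  1.96 -0.    0.79  2.23] | twist [ 0.   -0.    0.02] slide [-0.009  0.026 -3.359] rows 4
```

Request:
drive_tool([
  {"slide":[0,0,-0.3],"twist":[0,0,0],"jaw":10},
  {"slide":[0,0,-0.6],"twist":[0,0,0],"jaw":10},
  {"slide":[0,0,-0.8],"twist":[0,0,0],"jaw":10},
  {"slide":[0,0,-0.8],"twist":[0,0,0],"jaw":10},
  {"slide":[0,0,-0.7],"twist":[0,0,0],"jaw":10},
  {"slide":[0,0,-0.2],"twist":[0,0,0],"jaw":10},
  {"slide":[0,0,0],"twist":[0,0,0],"jaw":10},
  {"slide":[0,0,0],"twist":[0,0,0],"jaw":10},
])

```text
clock: 38.35
tool_pos: [448.5, 271.2, 204.9]
orientation: [0.998, -0.06, -0.001, 0.001]
force: [-0.2, 0.1, -4.0]
finger_gap: 21.5
grasp_force: 40.0
```

```bash
python3 - <<'E'
from h import *
plan(539.6,-15.2,205,-7)
E
```

```text
clk 38.4 pos [448.5 271.2 204.9] yaw -6.9 F [-0.2  0.1 -4. ] gap 21.5 j [0.54 0.21 1.86 0.   1.08 2.23] | twist [0.01 0.02 0.02] slide [ 3.133e+00  6.830e+00 -3.000e-03] rows 7
```

Request:
drive_tool([
  {"slide":[0.2,0.4,0],"twist":[0,0,0],"jaw":10},
  {"slide":[0.33,0.73,0],"twist":[0,0,0],"jaw":10},
  {"slide":[0.35,0.75,0],"twist":[0,0,0],"jaw":10},
  {"slide":[0.35,0.75,0],"twist":[0,0,0],"jaw":10},
  {"slide":[0.35,0.75,0],"twist":[0,0,0],"jaw":10},
  {"slide":[0.35,0.75,0],"twist":[0,0,0],"jaw":10},
  {"slide":[0.35,0.75,0],"twist":[0,0,0],"jaw":10},
  {"slide":[0.35,0.75,0],"twist":[0,0,0],"jaw":10},
  {"slide":[0.3,0.7,0],"twist":[0,0,0],"jaw":10},
  {"slide":[0.2,0.5,0],"twist":[0,0,0],"jaw":10},
  {"slide":[0,0,0],"twist":[0,0,0],"jaw":10},
  {"slide":[0,0,0],"twist":[0,0,0],"jaw":10},
])

```text
clock: 39.55
tool_pos: [539.8, -14.6, 204.4]
orientation: [0.998, -0.061, -0.002, -0.0]
force: [-0.3, 0.8, -4.4]
finger_gap: 21.6
grasp_force: 40.0
```

```bash
python3 - <<'E'
from h import *
plan(539.6,-15.2,88.6,-7)
E
```

```text
clk 39.5 pos [539.8 -14.6 204.4] yaw -7.0 F [-0.3  0.8 -4.4] gap 21.6 j [-0.03  0.23  1.82  0.    1.09  1.66] | twist [-0.    0.04  0.01] slide [-0.004  0.015  2.896] rows 3
```

Request:
drive_tool([
  {"slide":[0,0,0.4],"twist":[0,0,0],"jaw":10},
  {"slide":[0,0,0.6],"twist":[0,0,0],"jaw":10},
  {"slide":[0,0,0.5],"twist":[0,0,0],"jaw":10},
  {"slide":[0,0,0.4],"twist":[0,0,0],"jaw":10},
  {"slide":[0,0,0.3],"twist":[0,0,0],"jaw":10},
  {"slide":[0,0,0.2],"twist":[0,0,0],"jaw":10},
  {"slide":[0,0,0],"twist":[0,0,0],"jaw":10},
  {"slide":[0,0,0],"twist":[0,0,0],"jaw":10},
])

```text
clock: 40.35
tool_pos: [541.1, -14.3, 110.5]
orientation: [0.998, -0.06, 0.0, -0.0]
force: [0.7, -0.2, -3.7]
finger_gap: 21.7
grasp_force: 40.0
```

```bash
python3 - <<'E'
from h import *
plan(539.6,-15.2,88.6,-7)
E
```

```text
clk 40.4 pos [541.1 -14.3 110.5] yaw -6.9 F [ 0.7 -0.2 -3.7] gap 21.7 j [-0.03  0.35  1.9   0.    0.89  1.66] | twist [-0.   -0.    0.03] slide [-0.035  0.027  0.547] rows 1
```

Request:
drive_tool([
  {"slide":[-0.03,0.03,0.1],"twist":[0,0,0.02],"jaw":10},
  {"slide":[0,0,0.1],"twist":[0,0,0],"jaw":10},
  {"slide":[0,0,0.1],"twist":[0,0,0],"jaw":10},
  {"slide":[0,0,0.1],"twist":[0,0,0],"jaw":10},
  {"slide":[0,0,0.07],"twist":[0,0,0],"jaw":10},
  {"slide":[0,0,0.03],"twist":[0,0,0],"jaw":10},
  {"slide":[0,0,0],"twist":[0,0,0],"jaw":10},
  {"slide":[0,0,0],"twist":[0,0,0],"jaw":10},
])

```text
clock: 41.15
tool_pos: [539.6, -15.6, 90.2]
orientation: [0.998, -0.061, 0.0, -0.0]
force: [-0.1, 0.4, -4.4]
finger_gap: 21.9
grasp_force: 40.0
```

Request:
drive_tool([
  {"slide":[0,0,0.03],"twist":[0,0,0],"jaw":10},
  {"slide":[0,0,0.03],"twist":[0,0,0],"jaw":10},
  {"slide":[0,0,0],"twist":[0,0,0],"jaw":10},
  {"slide":[0,0,0],"twist":[0,0,0],"jaw":10},
])

```text
clock: 41.55
tool_pos: [539.8, -15.6, 88.6]
orientation: [0.998, -0.061, 0.0, -0.0]
force: [-2.8, 0.6, 6.8]
finger_gap: 21.4
grasp_force: 40.0
```

Request:
drive_tool([
  {"slide":[0,0,0],"twist":[0,0,0],"jaw":45},
  {"slide":[0,0,0],"twist":[0,0,0],"jaw":45},
  {"slide":[0,0,0],"twist":[0,0,0],"jaw":45},
  {"slide":[0,0,-0.3],"twist":[0,0,0],"jaw":45},
  {"slide":[0,0,-0.7],"twist":[0,0,0],"jaw":45},
  {"slide":[0,0,-0.9],"twist":[0,0,0],"jaw":45},
  {"slide":[0,0,-0.9],"twist":[0,0,0],"jaw":0},
  {"slide":[0,0,-0.9],"twist":[0,0,0],"jaw":0},
  {"slide":[0,0,-0.9],"twist":[0,0,0],"jaw":0},
  {"slide":[0,0,-0.9],"twist":[0,0,0],"jaw":0},
  {"slide":[0,0,-0.9],"twist":[0,0,0],"jaw":0},
  {"slide":[0,0,-0.2],"twist":[0,0,0],"jaw":0},
], newtons=10)

```text
clock: 42.75
tool_pos: [541.1, -15.7, 357.2]
orientation: [0.998, -0.061, 0.004, -0.0]
force: [0.1, 0.1, 0.4]
finger_gap: 0.9
grasp_force: 0.0
```

```bash
cat >> h.py <<'E'
C=np.array([538.4+1,-16-1]); YAW=-6.7
def c2w(x,y): return C+R.from_euler('z',YAW,degrees=True).as_matrix()[:2,:2]@[x,y]
E
python3 - <<'E'
from h import *
c=cam('top');W=cloud(c);c2=cam('side');cv2.imwrite('pics/side2.png',c2['img'][:,:,::-1])
p=c2w(167,60);plan(*p,345,-6.7)
for v in range(104,156,6): print(v,W[v,264:276:3].round(0).tolist())
for nm,win,a,b in [('lid',(235,150,325,225),74,90)]: [print('  ',*x) for x in blobs(W,win,a,b)]
th=np.linspace(1.74,0,18);r=170
X=104-r*np.cos(th)+3*np.sin(th)+10;Z=88+r*np.sin(th)+3*np.cos(th)
print(np.c_[th,X,Z].round(1).tolist()); print(np.c_[np.diff(X),-np.diff(Z)].round(1).tolist())
E
```

```text
clk 42.9 pos [540.1 -15.6 353.8] yaw -7.0 F [-0.4  0.1 -1. ] gap 0.6 j [-0.03  0.11  1.64  0.    1.39  1.66] | twist [-0.   -0.04 -0.06] slide [ 4.161 -1.464  0.219] rows 5
104 [[501.0, 49.0, 727.0], [479.0, 46.0, 775.0], [479.0, 42.0, 774.0], [479.0, 39.0, 775.0]]
110 [[501.0, 48.0, 706.0], [471.0, 46.0, 776.0], [471.0, 42.0, 776.0], [471.0, 39.0, 776.0]]
116 [[785.0, 40.0, 2.0], [463.0, 46.0, 778.0], [463.0, 42.0, 778.0], [463.0, 39.0, 777.0]]
122 [[569.0, 46.0, 491.0], [455.0, 46.0, 779.0], [455.0, 43.0, 779.0], [454.0, 39.0, 779.0]]
128 [[567.0, 46.0, 462.0], [447.0, 46.0, 781.0], [447.0, 43.0, 780.0], [447.0, 39.0, 780.0]]
134 [[445.0, 50.0, 765.0], [439.0, 46.0, 780.0], [439.0, 43.0, 781.0], [440.0, 39.0, 780.0]]
140 [[432.0, 50.0, 781.0], [432.0, 46.0, 782.0], [432.0, 43.0, 781.0], [431.0, 40.0, 783.0]]
146 [[424.0, 50.0, 782.0], [424.0, 47.0, 784.0], [424.0, 43.0, 784.0], [424.0, 40.0, 782.0]]
152 [[416.0, 50.0, 785.0], [417.0, 47.0, 784.0], [417.0, 43.0, 783.0], [416.0, 40.0, 784.0]]
   [255. 180.] 866 81.3 [548.7  68.8] [ 55.8 173. ] 83.6 [542.4  71.5]
   [300. 167.] 812 81.0 [581.  -68.3] [129.   76.6] 88.8 [581.  -69.2]
   [259. 212.] 39 84.7 [443.4  62.4] [24.3 14.5] 84.9 [442.5  60.6]
[[1.7, 145.6, 255.1], [1.6, 128.3, 257.4], [1.5, 111.0, 258.0], [1.4, 93.6, 256.8], [1.3, 76.5, 253.8], [1.2, 59.7, 249.1], [1.1, 43.5, 242.7], [1.0, 28.1, 234.7], [0.9, 13.6, 225.2], [0.8, 0.1, 214.2], [0.7, -12.2, 201.9], [0.6, -23.2, 188.4], [0.5, -32.8, 173.9], [0.4, -40.8, 158.4], [0.3, -47.1, 142.2], [0.2, -51.8, 125.5], [0.1, -54.8, 108.4], [0.0, -56.0, 91.0]]
[[-17.2, -2.4], [-17.4, -0.6], [-17.4, 1.2], [-17.1, 3.0], [-16.7, 4.7], [-16.2, 6.4], [-15.4, 8.0], [-14.5, 9.5], [-13.5, 11.0], [-12.3, 12.3], [-11.0, 13.5], [-9.5, 14.5], [-8.0, 15.4], [-6.4, 16.2], [-4.7, 16.7], [-3.0, 17.1], [-1.2, 17.4]]
```

View pics/side2.png

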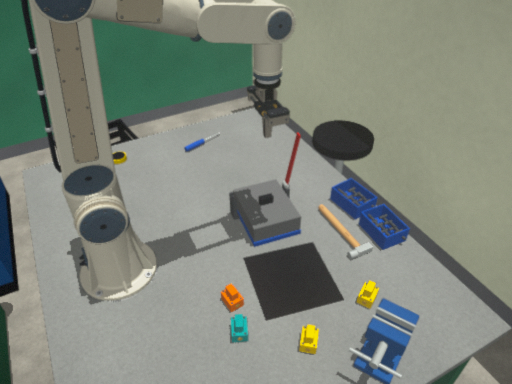

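The cover is seated flush, and the red bar still leans back at about (293,160). I go over and behind it next.

Request:
drive_tool([
  {"slide":[0.6,-0.2,0],"twist":[0,0,-0.06],"jaw":0},
  {"slide":[0.7,-0.25,0],"twist":[0,0,0],"jaw":0},
  {"slide":[0.7,-0.25,0],"twist":[0,0,0],"jaw":0},
  {"slide":[0.8,-0.25,0],"twist":[0,0,0],"jaw":0},
  {"slide":[0.8,-0.25,0],"twist":[0,0,0],"jaw":0},
  {"slide":[0.56,-0.26,0],"twist":[0,0,0],"jaw":0},
  {"slide":[0,0,0],"twist":[0,0,0],"jaw":0},
  {"slide":[0,0,0],"twist":[0,0,0],"jaw":0},
  {"slide":[0,0,0],"twist":[0,0,0],"jaw":0},
])

```text
clock: 43.75
tool_pos: [710.5, 22.6, 350.9]
orientation: [0.998, -0.058, -0.001, 0.0]
force: [0.3, -0.5, 0.3]
finger_gap: 0.6
grasp_force: 0.0
```

```bash
python3 - <<'E'
from h import *
p=c2w(170,60);plan(*p,255,-6.7)
c2=cam('side');cv2.imwrite('pics/side3.png',cv2.resize(c2['img'][60:260,190:390,::-1],None,fx=3,fy=3))
E
```

```text
clk 43.8 pos [710.5  22.6 350.9] yaw -6.7 F [ 0.3 -0.5  0.3] gap 0.6 j [ 0.03  0.41  1.26 -0.    1.48  1.72] | twist [0.   0.02 0.  ] slide [ 0.117 -0.017  2.397] rows 3
```

View pics/side3.png

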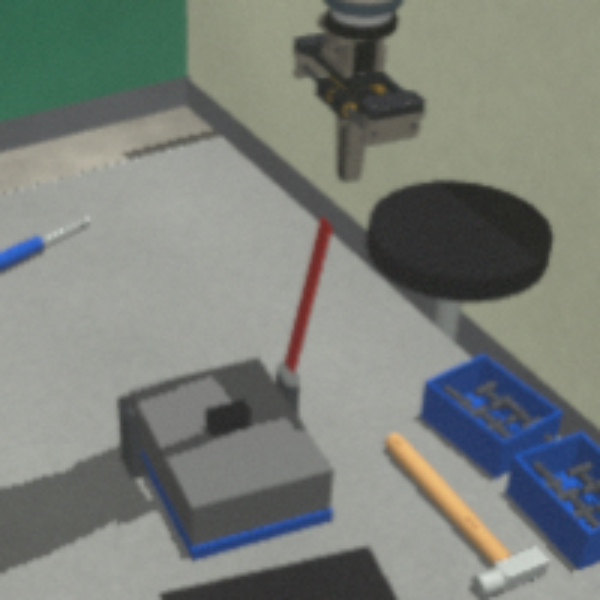

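The closed fingers end at crop (348,180), above and beyond the bar tip at (323,222). I descend behind it.

Request:
drive_tool([
  {"slide":[0.12,-0.02,0.4],"twist":[0,0,0],"jaw":0},
  {"slide":[0,0,0.6],"twist":[0,0,0],"jaw":0},
  {"slide":[0,0,0.6],"twist":[0,0,0],"jaw":0},
  {"slide":[0,0,0.5],"twist":[0,0,0],"jaw":0},
  {"slide":[0,0,0.3],"twist":[0,0,0],"jaw":0},
  {"slide":[0,0,0],"twist":[0,0,0],"jaw":0},
  {"slide":[0,0,0],"twist":[0,0,0],"jaw":0},
])

```text
clock: 44.5
tool_pos: [716.7, 23.0, 256.2]
orientation: [0.998, -0.058, 0.0, -0.0]
force: [0.9, -0.4, 0.7]
finger_gap: 0.4
grasp_force: 0.0
```

```bash
python3 - <<'E'
from h import *
p=c2w(145.6,60);plan(*p,255,-6.7)
E
```

```text
clk 44.5 pos [716.7  23.  256.2] yaw -6.7 F [ 0.9 -0.4  0.7] gap 0.4 j [ 0.03  0.47  1.37 -0.    1.31  1.72] | twist [-0. -0.  0.] slide [-0.645  0.011  0.03 ] rows 1
```

Request:
drive_tool([
  {"slide":[-0.33,0,0],"twist":[0,0,0],"jaw":0},
  {"slide":[-0.32,0,0.02],"twist":[0,0,0],"jaw":0},
  {"slide":[-0.43,0,-0.06],"twist":[0,0,0],"jaw":0},
  {"slide":[-0.43,0,-0.02],"twist":[0,0,0],"jaw":0},
  {"slide":[-0.43,0,0.03],"twist":[0,0,0],"jaw":0},
  {"slide":[-0.43,0,0.08],"twist":[0,0,0],"jaw":0},
  {"slide":[-0.42,0,0.12],"twist":[0,0,0],"jaw":0},
])

```text
clock: 45.2
tool_pos: [606.6, 36.3, 251.2]
orientation: [0.998, -0.058, 0.002, -0.0]
force: [0.4, -0.6, 1.4]
finger_gap: 0.6
grasp_force: 0.8
```

```bash
python3 - <<'E'
from h import *
p=c2w(59.7,60);plan(*p,249,-6.7)
c2=cam('side');cv2.imwrite('pics/side4.png',cv2.resize(c2['img'][60:260,190:390,::-1],None,fx=3,fy=3))
E
```

```text
clk 45.2 pos [606.6  36.3 251.2] yaw -6.7 F [ 0.4 -0.6  1.4] gap 0.6 j [ 0.06  0.29  1.64 -0.    1.21  1.74] | twist [-0.01 -0.05  0.  ] slide [-0.021  0.018  0.056] rows 1
```

View pics/side4.png

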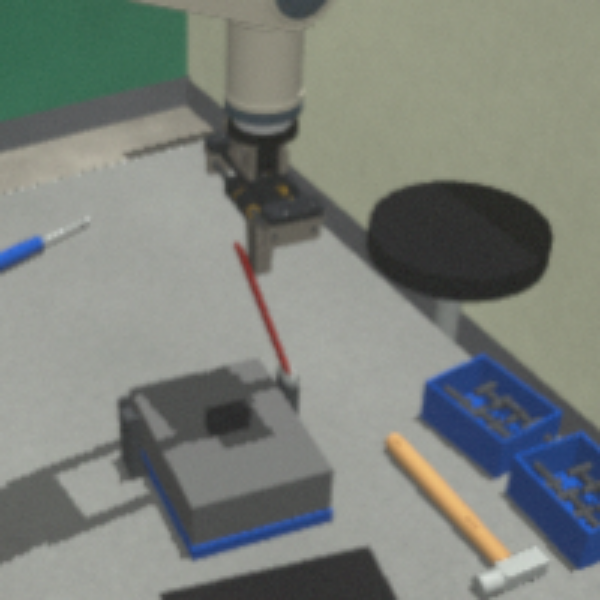

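The bar is swinging with the fingers: its tip is now at crop (238,245). I continue along the arc.

Request:
drive_tool([
  {"slide":[-0.4,0,0.16],"twist":[0,0,0],"jaw":0},
  {"slide":[-0.39,0,0.2],"twist":[0,0,0],"jaw":0},
  {"slide":[-0.36,0,0.24],"twist":[0,0,0],"jaw":0},
  {"slide":[-0.34,0,0.28],"twist":[0,0,0],"jaw":0},
  {"slide":[-0.31,0,0.31],"twist":[0,0,0],"jaw":0},
  {"slide":[-0.28,0,0.34],"twist":[0,0,0],"jaw":0},
  {"slide":[-0.24,0,0.36],"twist":[0,0,0],"jaw":0},
  {"slide":[-0.2,0,0.38],"twist":[0,0,0],"jaw":0},
  {"slide":[-0.16,0,0.4],"twist":[0,0,0],"jaw":0},
  {"slide":[-0.12,0,0.42],"twist":[0,0,0],"jaw":0},
  {"slide":[-0.08,0,0.3],"twist":[0,0,0],"jaw":0},
  {"slide":[0,0,0],"twist":[0,0,0],"jaw":0},
])

```text
clock: 46.45
tool_pos: [491.0, 49.5, 112.8]
orientation: [0.998, -0.058, -0.001, 0.0]
force: [-0.1, -0.7, 0.5]
finger_gap: 0.4
grasp_force: 0.0
```

```bash
python3 - <<'E'
from h import *
p=c2w(-56,60);plan(*p,90,-6.7)
c2=cam('side');cv2.imwrite('pics/side5.png',cv2.resize(c2['img'][60:260,190:390,::-1],None,fx=3,fy=3))
E
```

```text
clk 46.5 pos [491.   49.5 112.8] yaw -6.7 F [-0.1 -0.7  0.5] gap 0.4 j [ 0.1   0.28  2.   -0.    0.86  1.78] | twist [0.   0.01 0.  ] slide [-0.004  0.01   0.57 ] rows 1
```

View pics/side5.png

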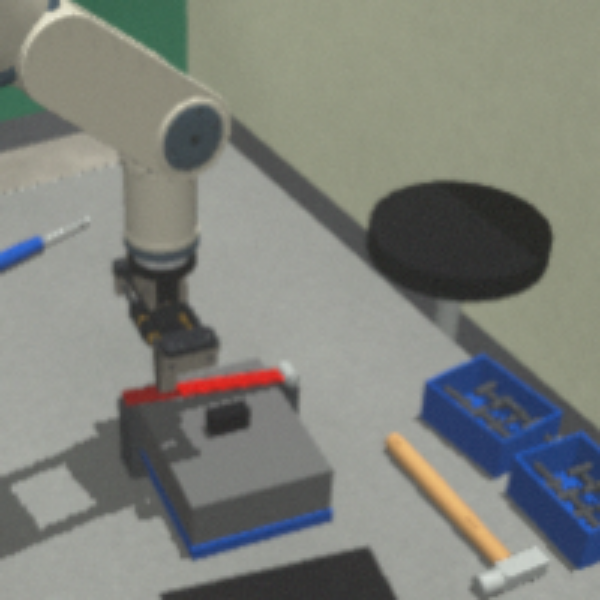

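The bar lies nearly level, with its tip at about crop (125,397). I press it down the last 22 mm gently and watch the force.

Request:
drive_tool([
  {"slide":[0,0,0.2],"twist":[0,0,0],"jaw":0},
  {"slide":[0,0,0.15],"twist":[0,0,0],"jaw":0},
  {"slide":[0,0,0.1],"twist":[0,0,0],"jaw":0},
  {"slide":[0,0,0.05],"twist":[0,0,0],"jaw":0},
  {"slide":[0,0,0],"twist":[0,0,0],"jaw":0},
  {"slide":[0,0,0],"twist":[0,0,0],"jaw":0},
])

```text
clock: 47.1
tool_pos: [491.1, 49.5, 93.4]
orientation: [0.998, -0.058, -0.0, 0.0]
force: [-0.3, 0.3, -0.6]
finger_gap: 0.7
grasp_force: 0.0
```

Request:
drive_tool([
  {"slide":[0,0,0.04],"twist":[0,0,0],"jaw":0},
  {"slide":[0,0,0],"twist":[0,0,0],"jaw":0},
  {"slide":[0,0,0],"twist":[0,0,0],"jaw":0},
])

```text
clock: 47.4
tool_pos: [491.2, 49.5, 91.8]
orientation: [0.998, -0.058, -0.0, 0.0]
force: [0.4, 0.2, -0.3]
finger_gap: 0.4
grasp_force: 0.0
```

Request:
drive_tool([
  {"slide":[0,0,0.03],"twist":[0,0,0],"jaw":0},
  {"slide":[0,0,0.02],"twist":[0,0,0],"jaw":0},
  {"slide":[0,0,0],"twist":[0,0,0],"jaw":0},
  {"slide":[0,0,0],"twist":[0,0,0],"jaw":0},
])

```text
clock: 47.8
tool_pos: [491.4, 49.6, 91.1]
orientation: [0.998, -0.058, 0.0, -0.0]
force: [-4.6, -0.4, 17.6]
finger_gap: 0.5
grasp_force: 9.1
```

Request:
drive_tool([
  {"slide":[0,0,-0.1],"twist":[0,0,0],"jaw":0},
  {"slide":[0,0,-0.5],"twist":[0,0,0],"jaw":0},
  {"slide":[0,0,-0.9],"twist":[0,0,0],"jaw":0},
  {"slide":[0,0,-0.9],"twist":[0,0,0],"jaw":0},
  {"slide":[0,-0.9,-0.9],"twist":[0,0,0],"jaw":0},
  {"slide":[0,-0.9,-0.9],"twist":[0,0,0],"jaw":0},
  {"slide":[-0.5,-0.9,-0.5],"twist":[0,0,0],"jaw":0},
  {"slide":[-0.5,-0.9,0],"twist":[0,0,0],"jaw":0},
  {"slide":[-0.5,-0.9,0],"twist":[0,0,0],"jaw":0},
  {"slide":[-0.5,-0.9,0],"twist":[0,0,0],"jaw":0},
  {"slide":[0,0,0],"twist":[0,0,0],"jaw":0},
  {"slide":[0,0,0],"twist":[0,0,0],"jaw":0},
])

```text
clock: 49.0
tool_pos: [436.4, 272.5, 276.3]
orientation: [0.998, -0.057, -0.0, 0.0]
force: [0.1, 0.1, 0.1]
finger_gap: 0.6
grasp_force: 0.0
```

```bash
python3 - <<'E'
from h import *
c=cam('top');W=cloud(c)
h=c['img'].astype(int); m=(h[...,0]>110)&(h[...,1]<50)&(h[...,2]<50); m[:150]=0;m[230:]=0;m[:,:235]=0;m[:,330:]=0
p=W[m];print('bar',m.sum(),p.min(0).round(),p.max(0).round(),np.polyfit(p[:,0],p[:,2],1))
for nm,win,a,b in [('lid',(235,150,325,225),74,84),('mallet',(285,115,385,142),8,100),('driver',(90,155,120,225),5,60)]: [print(nm,*x) for x in blobs(W,win,a,b,60)]
cv2.imwrite('pics/top6.png',cv2.resize(c['img'][90:240,80:420,::-1],None,fx=2.3,fy=2.3))
E
```

```text
bar 9 [436.  27.  89.] [618.  63.  96.] [1.48308232e-02 8.52142550e+01]
lid [254. 178.] 659 81.0 [549.4  75. ] [ 41.9 172.4] 83.0 [547.1  75.3]
lid [293. 182.] 2396 81.0 [535.  -45.6] [157.  173.5] 83.0 [533.  -47.2]
mallet [341. 126.] 769 23.9 [ 752.2 -199.2] [266.   83.8] 79.6 [ 736.5 -217.7]
```

View pics/top6.png

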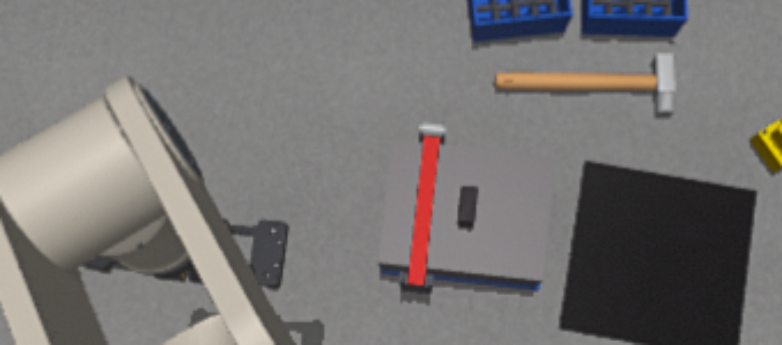

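The bar is level across the cover from (432,130) to (418,285) and sits in its catch. The cover is seated at z≈81, and the hammer is where it was.

```bash
python3 -c "
from plant import manip
print(manip.sign_off())"
```

```text
the job is handed in; nothing more can be done
None
```

The job is handed in: all six pockets are full, the cover is seated back on the case, and the red latch bar is closed in its catch. All four spares were needed, so none are left over. The arm stayed well clear of the screwdriver and the hammer, though only the hammer's position was confirmed in the last picture.

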